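# Fish the fallen clips out from between the drawer towers and pack them away

## Robot

A 7-joint arm with a two-finger parallel gripper is mounted at the origin on the work surface. World frame = base frame: x ahead of the robot, y to its left, z up, the work surface at z = 0. Lengths are in m, angles in rad, forces in N, time in s.
With the tool pointing down it reaches from about 0.4 to 0.85 m from the base axis. Payload 10.4 kg.
Tool frame: the origin (TCP) lies at the very end of the fingers, on their centre line; the grasp point (between the pads) lies 19 mm behind it (manip.grip_depth is the distance from the TCP to the grasp point, in m); z points along the fingers, y is the direction in which the jaws open and shut (so a half turn about z gives the same grasp; the last joint's range is limited). The gripper opens to 85 mm and grips with 20 to 120 N. Pads are 22 mm wide; open, the fingers measure 114 mm over their backs; the gripper's body (76 mm by 85 mm) begins 54 mm behind the grasp point. The pads swing forward as they close: fully open they stand 13 mm farther back than shut.
Start: joints at [-1.24, 0.332, -0.065, 1.46, 0.022, 1.35, -0.088], TCP at [0.217, 0.586, 0.231] pointing down, gripper open.
Joint ranges: [-2.6, 2.6], [-0.5, 2.12], [-1.47, 1.34], [0.16, 2.42], [-1.27, 4.41], [0.06, 2.06], [-2.6, 2.6]. Speed limits (rad/s): [2.22, 2.22, 2.79, 2.79, 3.14, 3.14, 3.14].

## Interface

Orientations are given as a unit quaternion [x, y, z, w].
In Python, from workcell import manip gives the robot as it stands.
- The arm moves only by the tool step_arm, never from a script. Its argument "motion" is a list of rows, each a list of 6 numbers: the shift along the tool's x, y, z in mm, then the turn, a rotation vector about the tool's x, y, z in degrees. A call has 1 to 20 rows; each row shifts and turns the pose as measured when the row begins, along the tool's axes as they then stand; what a row does not reach is not made up. A row lasts 1/8 s, in which the tool goes at most 62.5 mm and 10.7 degrees, less where a joint would pass 70% of its speed; a pose out of reach is approached as far as the arm can. A call with a gripper value outside its range is refused whole. "jaw" is the finger opening in mm, from 0 to 85.4, set as the call begins (left out, the last holds). The fingers move at their own pace and stop on an object; "force" is the grip in N (left out, the last holds). Time passes only in rows, so rows that do not move let the fingers close. It gives the time, the measured TCP pose, the force and the opening at its end, in the units of the state.
- manip.get_obs(): the state, without advancing time (a new reading comes with each control period).
- manip.camera(name): name is "scene" or "top" or "wrist"; returns the picture (420x560x3 uint8, blue, green, red); there is no depth.
- manip.camera_info(name): a dict with "camera_matrix" (3x3 intrinsics, pixels), "R" (3x3) and "t" (3): a world point X has camera coordinates R X + t. Camera axes: x right, y down, z forward; pixel columns grow to the right and rows downward; lengths in m; the calibration is good to about 2 mm. A picture is of the moment at which its call begins: read the wrist's pose just before it. camera_info takes no time and is no camera call; for the wrist camera it gives the pose at the moment of the call.
- manip.hand_in(): hands the job in, once; it reports no verdict.
The state is a dict: "clock": time; "joint_pos": joint angles; "joint_velocities": joint speeds; "tau": joint torques, N m; "position": TCP position; "ee_rot": TCP orientation; "ft_force": force on the tool from outside, world axes, zero at the start; "torque": the same for the moment, N m; "grip_width": opening from 0.0 (shut) to 1.0 (fully open).
Only numpy, scipy, OpenCV 4.12 (cv2) and the standard library are available. Lean on these libraries where they do the work, as an engineer would, in place of code of your own. Each camera call takes 0.05 s, during which the arm holds its last target.

## Task

One or two yellow clips have fallen into the narrow gap between the two small drawer towers: fish them out with the bent rod (do not put the fingers on a clip while it is still in the gap). Put every yellow clip on the table into the open white case so that nothing stands above its rim, then close the lid fully, and leave the rod with its handle back on the black mat. Leave the bottle, cup, brush, tin and jar where they are.

Things in the scene. Friction and masses are not known exactly. Their poses are not given: they have to be found in the camera images.
- towers: Two fixed smoky-grey drawer towers standing side by side, each 235 long x 110 deep x 100 mm high, with a gap 50 mm wide between them, open above and at one end (the mouth), closed by a wall 225 mm in. Origin: middle of the mouth, on the table. x runs horizontally into the gap (roughly to the robot's left), y across the gap towards the tower nearer the robot, z up. Too narrow and deep for a gripper; the rod goes in lengthwise through the mouth.
- rod_grip (a point): Bent rod tool, 0.24 kg: black handle 110 long x 40 wide x 34 mm high (from 75 mm behind this point to 35 mm in front of it), then a straight 8 mm steel shank along +x, whose underside is 25 mm above the underside of the handle (so it passes over a clip lying on the table), bent down at its end. Point at the centre of the handle's height (17 mm above its underside), close to the centre of mass: the place to grip, across y. x points to the foot, z up.
- rod_foot (a point): The rod's bent-down foot, a steel plate 6 mm thick (along x), 34 mm wide (along y), 22 mm high, reaching down to the level of the handle's underside; point at its centre, 255 mm ahead of the grip point along the rod's x and 6 mm lower.
- mat: Black rubber mat on the table, 160 (x) x 110 (y) x 3 mm, where the rod's handle lies at the start and must lie at the end; origin at the centre of its underside. Fixed. The rod's x lies roughly along the mat's x at the start.
- case: White open plastic case, fixed, 190 (x) x 230 (y) x 50 mm high, walls and floor 5 mm; origin at the centre of its underside, its rim 50 mm above. The lid is hinged along the rim on the +x side (away from the robot).
- lid (a joint): Angle of the case's aqua lid: 0 shut, 1.8 rad fully open (about 1.57 is upright). The lid is a plain flat plate 190 x 230 x 8 mm without a knob, on a stiff hinge that stays where it is left; pushing it from behind near its free edge takes 1 to 3 N.
- lid_hinge (a point): Middle of the lid's hinge line, 95 mm from the case's centre along the case's +x, 50.5 mm above the table. The lid's axes: at 0 rad those of the case; the plate runs from here 190 mm along its -x, its outer face 8 mm along +z; opening turns it about y, raising the free edge.
- clip_a_mid (a point): yellow plastic spring clip, a box-shaped peg 66 x 24 x 18 mm (long axis x, 24 mm along y, 18 mm high, about 30 g); point at its centre. Starts inside the gap, lying lengthwise.
- clip_b_mid (a point): yellow plastic spring clip, a box-shaped peg 66 x 24 x 18 mm (long axis x, 24 mm along y, 18 mm high, about 30 g); point at its centre. Starts inside the gap, lying lengthwise; may be absent.
- clip_c_mid (a point): yellow plastic spring clip, a box-shaped peg 66 x 24 x 18 mm (long axis x, 24 mm along y, 18 mm high, about 30 g); point at its centre. Starts lying on the open table; may be absent.
- clip_d_mid (a point): yellow plastic spring clip, a box-shaped peg 66 x 24 x 18 mm (long axis x, 24 mm along y, 18 mm high, about 30 g); point at its centre. Starts lying on the open table; may be absent.
- spray_bottle: Aqua spray bottle, 72 mm across, 205 mm tall, origin at the centre of its underside; loose, to be left alone.
- measuring_cup: Steel measuring cup, 76 mm across, 60 mm high, handle 110 mm out along x, origin at the centre of its underside; loose, to be left alone.
- shoe_brush: Nylon shoe brush with wooden back, 150 (x) x 48 x 40 mm, on top of the tower farther from the robot, origin at the centre of its underside; loose, to be left alone.
- polish_tin: Polish tin, 73 mm across, 25 mm high, on top of the tower nearer the robot, origin at the centre of its underside; loose, to be left alone.
- jar: Amber jar, 64 mm across, 100 mm high, origin at the centre of its underside; loose, to be left alone.
There are look-alikes about, which are no part of the job. What is shaped like the part that bears clip_c_mid but orange or purple is not meant.

How it is judged:
On the way, in this order (a step that is already met when the one before it is completed fails the run):
1. the rod pushes against a clip inside the gap (((x of clip_a_mid in the frame of towers between -0.01 and 0.235 m and y of clip_a_mid in the frame of towers between -0.026 and 0.026 m and height (world z) of clip_a_mid below 0.09 m and contact force between rod and clip_a above 0.05 N) or (x of clip_b_mid in the frame of towers between -0.01 and 0.235 m and y of clip_b_mid in the frame of towers between -0.026 and 0.026 m and height (world z) of clip_b_mid below 0.09 m and contact force between rod and clip_b above 0.05 N))).
2. the clips that fell in are wholly out of the gap (x of each of clip_a_mid, clip_b_mid in the frame of towers below -0.035 m), for 0.2 s.
3. every clip lies in the case below the rim while the lid is still open (x of clip_a_mid in the frame of case between -0.09 and 0.09 m and y of clip_a_mid in the frame of case between -0.11 and 0.11 m and z of clip_a_mid in the frame of case between 0 and 0.034 m and angle between clip_a_mid's own x axis and vertical between 1.12 and 2.02 rad and x of clip_b_mid in the frame of case between -0.09 and 0.09 m and y of clip_b_mid in the frame of case between -0.11 and 0.11 m and z of clip_b_mid in the frame of case between 0 and 0.034 m and angle between clip_b_mid's own x axis and vertical between 1.12 and 2.02 rad and x of clip_c_mid in the frame of case between -0.09 and 0.09 m and y of clip_c_mid in the frame of case between -0.11 and 0.11 m and z of clip_c_mid in the frame of case between 0 and 0.034 m and angle between clip_c_mid's own x axis and vertical between 1.12 and 2.02 rad and x of clip_d_mid in the frame of case between -0.09 and 0.09 m and y of clip_d_mid in the frame of case between -0.11 and 0.11 m and z of clip_d_mid in the frame of case between 0 and 0.034 m and angle between clip_d_mid's own x axis and vertical between 1.12 and 2.02 rad and value of joint lid above 0.9 rad), for 0.3 s.
At the end, for the whole second after the job is handed in: Every yellow clip present lies in the case (centre inside the walls and at most 34 mm above the case's underside, its long axis within 0.45 rad of level), the lid is shut to within 0.05 rad, and the rod is at rest with its grip point over the mat, at most 35 mm above the table (x of clip_a_mid in the frame of case between -0.09 and 0.09 m and y of clip_a_mid in the frame of case between -0.11 and 0.11 m and z of clip_a_mid in the frame of case between 0 and 0.034 m and angle between clip_a_mid's own x axis and vertical between 1.12 and 2.02 rad and x of clip_b_mid in the frame of case between -0.09 and 0.09 m and y of clip_b_mid in the frame of case between -0.11 and 0.11 m and z of clip_b_mid in the frame of case between 0 and 0.034 m and angle between clip_b_mid's own x axis and vertical between 1.12 and 2.02 rad and x of clip_c_mid in the frame of case between -0.09 and 0.09 m and y of clip_c_mid in the frame of case between -0.11 and 0.11 m and z of clip_c_mid in the frame of case between 0 and 0.034 m and angle between clip_c_mid's own x axis and vertical between 1.12 and 2.02 rad and x of clip_d_mid in the frame of case between -0.09 and 0.09 m and y of clip_d_mid in the frame of case between -0.11 and 0.11 m and z of clip_d_mid in the frame of case between 0 and 0.034 m and angle between clip_d_mid's own x axis and vertical between 1.12 and 2.02 rad and value of joint lid below 0.05 rad and x of rod_grip in the frame of mat between -0.08 and 0.08 m and y of rod_grip in the frame of mat between -0.055 and 0.055 m and height (world z) of rod_grip below 0.035 m and linear speed of rod below 0.02 m/s); the robot touches nothing.
It fails at once if the fingers touch a clip that is still in the gap ((x of clip_a_mid in the frame of towers between -0.01 and 0.235 m and y of clip_a_mid in the frame of towers between -0.026 and 0.026 m and height (world z) of clip_a_mid below 0.09 m and contact force between the fingers and clip_a above 0.3 N) or (x of clip_b_mid in the frame of towers between -0.01 and 0.235 m and y of clip_b_mid in the frame of towers between -0.026 and 0.026 m and height (world z) of clip_b_mid below 0.09 m and contact force between the fingers and clip_b above 0.3 N)).
It fails at once if a bystander (bottle, cup, brush, tin or jar) is moved more than 40 mm (distance of any of spray_bottle, measuring_cup, shoe_brush, polish_tin, jar from where it was at the start of the episode above 0.04 m).
Of clip_b, clip_c, clip_d only 1 to 3 are there at a start; the rules pass over those that are not, and their reading is None.
At some moment in a run one of clip_c, clip_d, rod may be knocked a few centimetres aside while the robot is not near it.
Once in a run the grip may slacken for a moment while it holds something.
It also fails if it takes over 210 s, if anything falls off the work surface, if the arm or the gripper's body presses on something with over 40 N, if the wrist force passes 120 N, or if a joint passes its speed limit or range.

## Working session

There is one attempt and no reset: what is moved stays moved. The work goes in short steps, Python scripts to look and compute and a tool call to move; the robot and the scene stay as the last step left them, time stands still between calls to the robot, and variables do not carry over. Pictures are saved under pics/ and viewed, and the job is handed in when it is done.

Besides the shell and the picture viewer there is one more tool, called as name(argument=value, ...), one argument or row to a line, values as JSON. step_arm: Moves the arm, as the interface text tells. Its arguments: {"type":"object","properties":{"motion":{"type":"array"},"jaw":{"type":"number"},"force":{"type":"number"}},"required":["motion"]}

```bash
mkdir -p pics; ls; cat > h.py <<'E'
import numpy as np, cv2
from workcell import manip
from scipy.spatial.transform import Rotation as Rn
def ray(info,u,v):
    K=np.array(info["camera_matrix"]);R=np.array(info["R"]);t=np.array(info["t"])
    d=R.T@np.linalg.inv(K)@np.array([u,v,1.0]); c=-R.T@t
    return c,d/np.linalg.norm(d)
def onplane(info,u,v,z):
    c,d=ray(info,u,v); return c+d*(z-c[2])/d[2]
def proj(info,X):
    K=np.array(info["camera_matrix"]);R=np.array(info["R"]);t=np.array(info["t"])
    p=K@(R@np.array(X)+t); return p[:2]/p[2]
E
python3 - <<'E'
from h import *
np.set_printoptions(precision=4,suppress=True)
print(manip.get_obs())
for n in ["scene","top","wrist"]:
    i=manip.camera_info(n); print(n,i, -np.array(i["R"]).T@np.array(i["t"]))
    cv2.imwrite(f"pics/{n}0.png",manip.camera(n))
E
```

```text
pics
{'clock': 0.0, 'joint_pos': array([-1.2396,  0.3329, -0.0647,  1.461 ,  0.0216,  1.3499, -0.0885]), 'joint_velocities': array([-0.0011,  0.    ,  0.0016,  0.0019,  0.0028,  0.0015,  0.0003]), 'tau': array([ -0.0005, -62.5453,   0.0486, -39.1594,   0.0163,   0.0102,
        -0.    ]), 'position': array([0.2164, 0.5859, 0.2305]), 'ee_rot': array([ 0.176 ,  0.9844, -0.0007, -0.0001]), 'ft_force': array([-0.227 ,  1.0667,  0.2352]), 'torque': array([ 0.0216,  0.0481, -0.0271]), 'grip_width': 1.0022442998687646}
scene {'camera_matrix': array([[387.0643,   0.    , 281.1375],
       [  0.    , 387.0643, 207.8728],
       [  0.    ,   0.    ,   1.    ]]), 'R': array([[-0.6886,  0.725 , -0.0139],
       [ 0.4903,  0.4514, -0.7456],
       [-0.5343, -0.5203, -0.6663]]), 't': array([ 0.4015, -0.2175,  1.4795])} [1.1736 0.5768 0.8292]
top {'camera_matrix': array([[533.4951,   0.    , 283.735 ],
       [  0.    , 533.4951, 211.7861],
       [  0.    ,   0.    ,   1.    ]]), 'R': array([[ 0.0123, -0.9999,  0.0077],
       [-0.9864, -0.0134, -0.1639],
       [ 0.1639, -0.0056, -0.9865]]), 't': array([0.0069, 0.593 , 1.2467])} [0.3804 0.0218 1.327 ]
wrist {'camera_matrix': array([[306.9557,   0.    , 280.2888],
       [  0.    , 306.9557, 205.0807],
       [  0.    ,   0.    ,   1.    ]]), 'R': array([[ 0.3457,  0.9384, -0.0016],
       [ 0.8866, -0.326 ,  0.3282],
       [ 0.3075, -0.1149, -0.9446]]), 't': array([-0.6253, -0.0436,  0.381 ])} [0.1376 0.6163 0.3732]
```

View pics/top0.png

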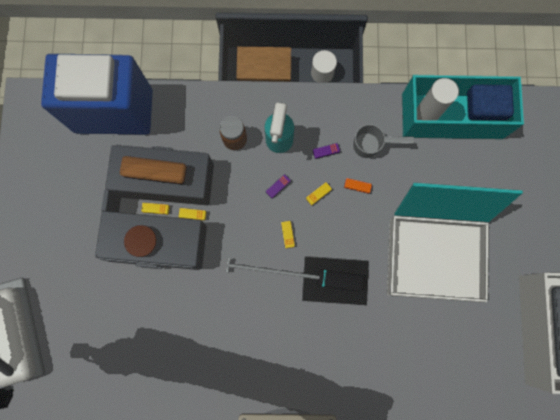

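View pics/scene0.png

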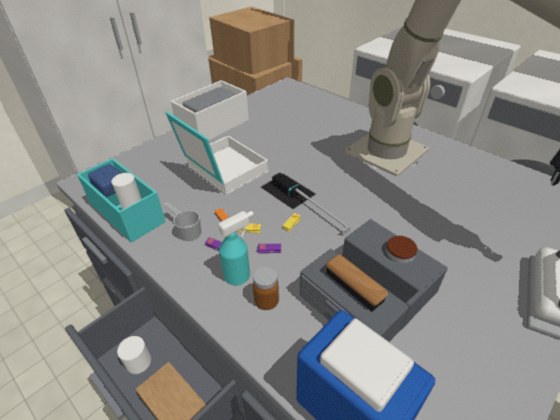

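View pics/wrist0.png

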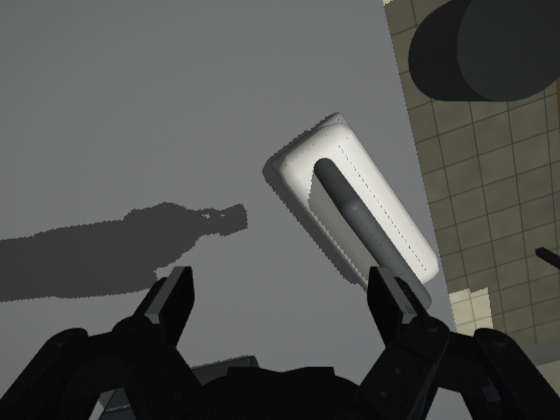

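Top view: yellow clips at (155,209) and (192,214) in the gap and (319,194) and (288,234) on the table. Look-alikes are orange at (358,186) and purple at (278,186) and (326,151). The rod's handle is at about (343,281) and its foot at (230,266). I'll enlarge this region and measure.

```bash
cat > det.py <<'E'
from h import *
def yellow(img):
    hsv=cv2.cvtColor(img,cv2.COLOR_BGR2HSV)
    return cv2.inRange(hsv,(22,120,100),(34,255,255))
def clips(img,info,zt=0.018,amin=40):
    hsv=cv2.cvtColor(img,cv2.COLOR_BGR2HSV)
    m=cv2.inRange(hsv,(14,120,90),(36,255,255))
    y=yellow(img)
    n,l,s,c=cv2.connectedComponentsWithStats(m)
    out=[]
    for k in range(1,n):
        if s[k,4]<amin: continue
        mm=(l==k)
        if y[mm].mean()<100: continue
        cnt=cv2.findContours(mm.astype(np.uint8),cv2.RETR_EXTERNAL,cv2.CHAIN_APPROX_NONE)[0][0]
        r=cv2.minAreaRect(cnt); bp=cv2.boxPoints(r)
        W=np.array([onplane(info,*p,zt)[:2] for p in bp])
        e1=W[1]-W[0];e2=W[2]-W[1]
        L,S=(e1,e2) if np.linalg.norm(e1)>np.linalg.norm(e2) else (e2,e1)
        a=np.degrees(np.arctan2(L[1],L[0]))%180
        out.append(dict(px=np.round(r[0],1),area=int(s[k,4]),xy=np.round(W.mean(0),4),L=round(np.linalg.norm(L),4),S=round(np.linalg.norm(S),4),ang=round(a,1)))
    return out
E
python3 - <<'E'
from det import *
im=cv2.imread("pics/top0.png"); info=manip.camera_info("top")
for o in clips(im,info): print(o)
a=cv2.resize(im[130:320,90:390],None,fx=2.6,fy=2.6,interpolation=cv2.INTER_CUBIC); cv2.imwrite("pics/crop1.png",a)
b=cv2.resize(im[160:310,290:530],None,fx=3.3,fy=3.3,interpolation=cv2.INTER_CUBIC); cv2.imwrite("pics/crop2.png",b)
E
```

```text
{'px': array([318.6, 193.2]), 'area': 265, 'xy': array([ 0.6463, -0.0723]), 'L': np.float64(0.0675), 'S': np.float64(0.0253), 'ang': np.float64(129.0)}
{'px': array([155., 208.]), 'area': 266, 'xy': array([0.6032, 0.3344]), 'L': np.float64(0.0646), 'S': np.float64(0.0252), 'ang': np.float64(90.8)}
{'px': array([192. , 213.8]), 'area': 268, 'xy': array([0.59 , 0.242]), 'L': np.float64(0.0664), 'S': np.float64(0.0252), 'ang': np.float64(85.0)}
{'px': array([287.6, 234.1]), 'area': 265, 'xy': array([0.5424, 0.0042]), 'L': np.float64(0.0662), 'S': np.float64(0.0249), 'ang': np.float64(10.0)}
```

View pics/crop1.png

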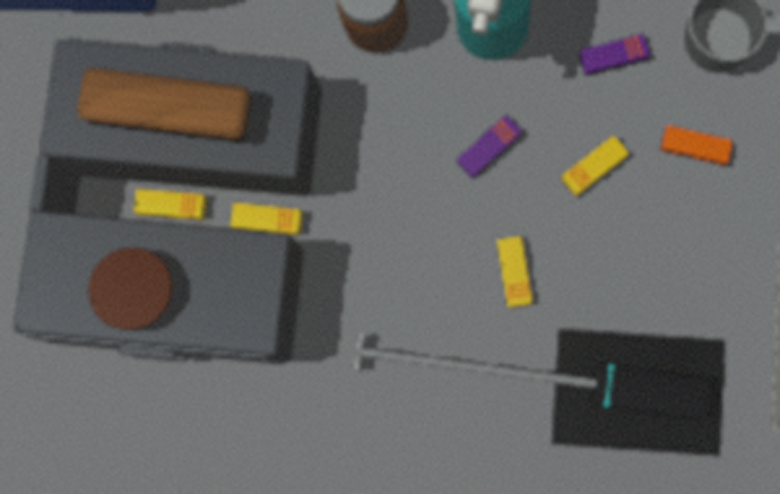

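View pics/crop2.png

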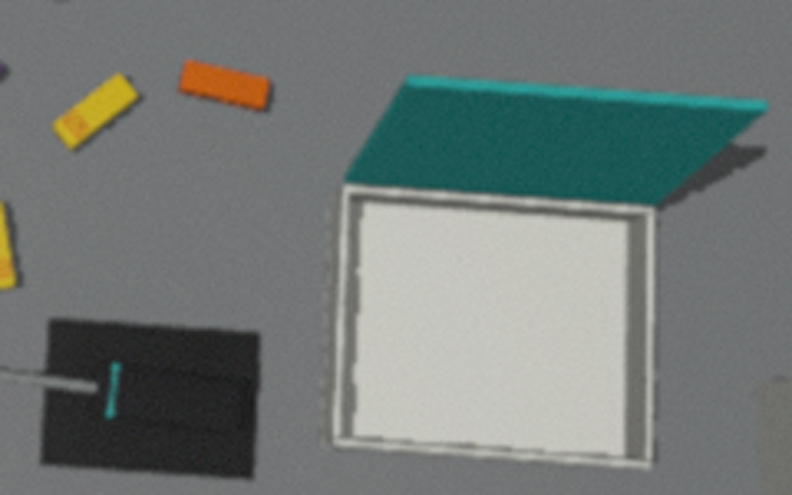

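```bash
python3 - <<'E'
from h import *
np.set_printoptions(precision=4,suppress=True)
info=manip.camera_info("top")
P=lambda u,v,z,c=1: print((u,v),onplane(info,u,v,z))
def c1(x,y,z): return onplane(info,x/2.6+90-.3,y/2.6+130-.3,z)
def c2(x,y,z): return onplane(info,x/3.3+290-.35,y/3.3+160-.35,z)
for n,q in dict(farR_far=(310,62,.1),farR_near=(297,178,.1),nearR_far=(291,236,.1),farL_far=(58,40,.1),farL_near=(42,155,.1),nearL_far=(37,212,.1),nearL_near=(14,330,.1),nearR_near=(278,360,.1),foot=(362,352,.025),shank1=(590,382,.032),ringT=(611,365,.037),ringB=(607,406,.037),matTL=(557,330,.003),matTR=(725,341,.003),matBL=(553,443,.003),matBR=(719,454,.003)).items(): print(n,c1(*q))
for n,q in dict(caseTL=(344,184,.05),caseTR=(655,206,.05),caseBL=(333,444,.05),caseBR=(651,466,.05)).items(): print(n,c2(*q))
i=manip.camera_info("top")
# lid free edge: two views
E
```

```text
farR_far [0.7219 0.194  0.1   ]
farR_near [0.6141 0.2018 0.1   ]
nearR_far [0.5613 0.2053 0.1   ]
farL_far [0.7394 0.4246 0.1   ]
farL_near [0.632 0.432 0.1  ]
nearL_far [0.58  0.433 0.1  ]
nearL_near [0.4743 0.4461 0.1   ]
nearR_near [0.4509 0.2125 0.1   ]
foot [0.4636 0.146  0.025 ]
shank1 [ 0.4381 -0.0669  0.032 ]
ringT [ 0.4538 -0.086   0.037 ]
ringB [ 0.4161 -0.0823  0.037 ]
matTL [ 0.4883 -0.0372  0.003 ]
matTR [ 0.4799 -0.1976  0.003 ]
matBL [ 0.3819 -0.0341  0.003 ]
matBR [ 0.3736 -0.1905  0.003 ]
caseTL [ 0.5874 -0.253   0.05  ]
caseTR [ 0.5741 -0.4816  0.05  ]
caseBL [ 0.3982 -0.241   0.05  ]
caseBR [ 0.3854 -0.4692  0.05  ]
```

All four yellow clips measure about 66 x 25 mm at the 18 mm plane, which fits their stated size. The towers' mouth is at about (0.588, 0.204) with yaw near 86°, and the case centre is at about (0.486, -0.361). Two clips are in the gap and two are on the table. The dragging path crosses the table clips, so I'll take those first, starting with c at px (319,194). Next I'll write a move planner.

```bash
cat > plan.py <<'E'
from h import *
import sys
def plan(x,y,z,yaw,n):
    """yaw: angle (deg) of tool y axis in world. prints n rows."""
    o=manip.get_obs(); p=np.array(o["position"]); R=Rn.from_quat(o["ee_rot"])
    a=np.radians(yaw); yv=np.array([np.cos(a),np.sin(a),0]); zv=np.array([0,0,-1.]); xv=np.cross(yv,zv)
    T=Rn.from_matrix(np.stack([xv,yv,zv],1))
    tot=(R.inv()*T).as_rotvec(degrees=True); goal=np.array([x,y,z])
    cy=R.as_matrix()[:,1]
    print("now",np.round(p,4),"yaw",round(np.degrees(np.arctan2(cy[1],cy[0])),1),"tilt-z",np.round(R.as_matrix()[:,2],3),"j7",round(o["joint_pos"][6],2),"t",round(o["clock"],2))
    d=(goal-p)/n; dr=tot/n
    for k in range(n):
        s=R.inv().apply(d)*1000
        print([round(float(v),1) for v in s]+[round(float(v),1) for v in dr])
        R=R*Rn.from_rotvec(dr,degrees=True)
if __name__=="__main__":
    a=[float(v) for v in sys.argv[1:]]; plan(*a[:4],int(a[4]))
E
python3 plan.py 0.646 -0.072 0.15 39 16
```

```text
now [0.2164 0.586  0.2307] yaw 69.7 tilt-z [-0.    -0.001 -1.   ] j7 -0.09 t 0.15
[-39.4, -29.3, 5.1, -0.0, 0.0, 1.9]
[-40.4, -27.9, 5.1, -0.0, 0.0, 1.9]
[-41.3, -26.6, 5.1, -0.0, 0.0, 1.9]
[-42.2, -25.2, 5.1, -0.0, 0.0, 1.9]
[-43.0, -23.7, 5.1, -0.0, 0.0, 1.9]
[-43.8, -22.3, 5.1, -0.0, 0.0, 1.9]
[-44.5, -20.8, 5.1, -0.0, 0.0, 1.9]
[-45.2, -19.3, 5.1, -0.0, 0.0, 1.9]
[-45.8, -17.8, 5.1, -0.0, 0.0, 1.9]
[-46.4, -16.2, 5.1, -0.0, 0.0, 1.9]
[-46.9, -14.7, 5.1, -0.0, 0.0, 1.9]
[-47.3, -13.1, 5.1, -0.0, 0.0, 1.9]
[-47.7, -11.5, 5.1, -0.0, 0.0, 1.9]
[-48.1, -9.9, 5.1, -0.0, 0.0, 1.9]
[-48.4, -8.3, 5.0, -0.0, 0.0, 1.9]
[-48.7, -6.7, 5.0, -0.0, 0.0, 1.9]
```

step_arm(
  motion=[
    [-39,-29,0,0,0,2],
    [-40,-28,0,0,0,2],
    [-41,-27,0,0,0,2],
    [-42,-25,0,0,0,2],
    [-43,-24,0,0,0,2],
    [-44,-22,0,0,0,2],
    [-44,-21,0,0,0,2],
    [-45,-19,0,0,0,2],
    [-46,-18,5,0,0,2],
    [-46,-16,10,0,0,2],
    [-47,-15,10,0,0,2],
    [-47,-13,10,0,0,2],
    [-48,-12,10,0,0,2],
    [-48,-10,10,0,0,2],
    [-48,-8,10,0,0,2],
    [-49,-7,10,0,0,2],
  ],
  jaw=60,
  force=40,
)

```text
clock: 2.15
position: [0.6423, -0.0964, 0.1514]
ee_rot: [0.444, 0.896, -0.001, -0.001]
ft_force: [1.4, 1.5, -0.2]
grip_width: 0.701
```

```bash
python3 - <<'E'
from det import *
info=manip.camera_info("wrist"); im=manip.camera("wrist"); cv2.imwrite("pics/w1.png",im)
o=manip.get_obs(); print(o["position"],o["joint_pos"])
for c in clips(im,info): print("W",c)
im=manip.camera("top"); 
for c in clips(im,manip.camera_info("top")): print("T",c)
E
python3 plan.py 0.646 -0.072 0.12 39 3
```

```text
[ 0.6425936  -0.10388872  0.14954165] [-0.29630174  0.4773147   0.52020533  1.51190462 -0.23974363  1.21954486
  0.90087261]
W {'px': array([257.5,  24.3]), 'area': 2667, 'xy': array([0.5442, 0.0048]), 'L': np.float64(0.0658), 'S': np.float64(0.0242), 'ang': np.float64(10.3)}
W {'px': array([300.5, 174.5]), 'area': 1833, 'xy': array([ 0.647 , -0.0706]), 'L': np.float64(0.067), 'S': np.float64(0.0239), 'ang': np.float64(129.4)}
T {'px': array([308.9, 197.1]), 'area': 42, 'xy': array([ 0.6361, -0.048 ]), 'L': np.float64(0.0241), 'S': np.float64(0.014), 'ang': np.float64(166.5)}
T {'px': array([155., 208.]), 'area': 266, 'xy': array([0.6032, 0.3344]), 'L': np.float64(0.0646), 'S': np.float64(0.0252), 'ang': np.float64(90.8)}
T {'px': array([192. , 213.7]), 'area': 268, 'xy': array([0.5901, 0.2419]), 'L': np.float64(0.0664), 'S': np.float64(0.025), 'ang': np.float64(85.0)}
T {'px': array([287.6, 234.1]), 'area': 265, 'xy': array([0.5424, 0.0042]), 'L': np.float64(0.0662), 'S': np.float64(0.0249), 'ang': np.float64(10.0)}
now [ 0.6415 -0.1017  0.15  ] yaw 36.8 tilt-z [-0.004 -0.005 -1.   ] j7 0.9 t 2.25
[7.0, 7.2, 10.0, -0.1, 0.0, -0.7]
[6.9, 7.3, 10.0, -0.1, 0.0, -0.7]
[6.8, 7.3, 10.0, -0.1, 0.0, -0.7]
```

View pics/w1.png

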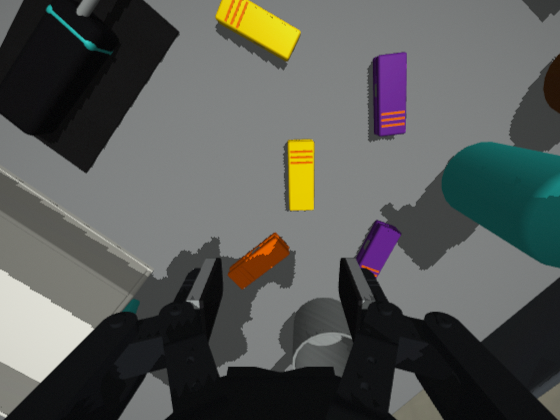

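The wrist view shows yellow clip c at (300,175), with orange at (258,260) and purple at (390,95) and (378,248) clear of it. The wrist and top cameras agree to 2 mm.

step_arm(
  motion=[
    [7,8,20,0,0,-1],
    [7,8,20,0,0,-1],
    [7,8,20,0,0,-1],
    [0,0,15,0,0,0],
    [0,0,0,0,0,0],
    [0,0,0,0,0,0],
  ],
  jaw=52,
)

```text
clock: 3.0
position: [0.6457, -0.0626, 0.0679]
ee_rot: [0.419, 0.908, -0.002, -0.003]
ft_force: [-0.1, 0.3, -0.3]
grip_width: 0.616
```

```bash
python3 plan.py 0.647 -0.071 0.004 39.4 4
```

```text
now [ 0.6457 -0.0626  0.0679] yaw 40.4 tilt-z [-0.007 -0.002 -1.   ] j7 0.92 t 3.0
[-1.9, -1.0, 16.0, -0.1, -0.1, 0.3]
[-1.9, -1.0, 16.0, -0.1, -0.1, 0.3]
[-1.9, -1.0, 16.0, -0.1, -0.1, 0.3]
[-1.8, -1.1, 16.0, -0.1, -0.1, 0.3]
```

step_arm(
  motion=[
    [-3,-2,14,0,0,0.5],
    [-3,-1,14,0,0,0.5],
    [-2,-1,12,0,0,0],
    [0,0,10,0,0,0],
    [0,0,6,0,0,0],
    [0,0,0,0,0,0],
    [0,0,0,0,0,0],
  ],
)

```text
clock: 3.88
position: [0.6479, -0.0732, 0.0089]
ee_rot: [0.428, 0.904, -0.002, -0.002]
ft_force: [0.2, 0.1, 0.1]
grip_width: 0.61
```

```bash
python3 plan.py 0.647 -0.071 0.004 39.4 1
```

```text
now [ 0.6479 -0.0732  0.0089] yaw 39.3 tilt-z [-0.006 -0.002 -1.   ] j7 0.94 t 3.88
[2.3, 0.7, 4.9, -0.3, -0.1, -0.1]
```

step_arm(
  motion=[
    [2,1,5,0,0,0],
    [0,0,0,0,0,0],
  ],
)

```text
clock: 4.12
position: [0.6478, -0.0706, 0.0041]
ee_rot: [0.428, 0.904, -0.002, -0.002]
ft_force: [0.1, 0.3, -0.7]
grip_width: 0.604
```

step_arm(
  motion=[
    [0,0,0,0,0,0],
    [0,0,0,0,0,0],
    [0,0,0,0,0,0],
    [0,0,0,0,0,0],
  ],
  jaw=10,
  force=40,
)

```text
clock: 4.62
position: [0.6482, -0.0706, 0.0047]
ee_rot: [0.428, 0.904, -0.002, -0.001]
ft_force: [-0.5, -0.5, -0.9]
grip_width: 0.271
```

step_arm(
  motion=[
    [0,0,-15,0,0,0],
    [0,0,-30,0,0,0],
    [0,0,-30,0,0,0],
    [0,0,-30,0,0,0],
    [0,0,0,0,0,0],
  ],
)

```text
clock: 5.25
position: [0.649, -0.0711, 0.1171]
ee_rot: [0.428, 0.904, -0.001, -0.0]
ft_force: [-0.6, -0.1, -1.1]
grip_width: 0.27
```

```bash
python3 - <<'E'
from h import *
c=np.array([0.4863,-0.3612]); a=np.radians(-3.5); 
X=np.array([np.cos(a),np.sin(a)]);Y=np.array([-np.sin(a),np.cos(a)])
for x,y in [(-.045,-.055),(-.045,.055),(.01,-.055),(.01,.055)]: print(x,y,c+x*X+y*Y)
cv2.imwrite("pics/w2.png",manip.camera("wrist"))
E
python3 plan.py 0.4408 -0.4133 0.13 -3.5 10
```

```text
-0.045 -0.055 [ 0.43802626 -0.41335023]
-0.045 0.055 [ 0.4447416 -0.3035554]
0.01 -0.055 [ 0.49292368 -0.4167079 ]
0.01 0.055 [ 0.49963902 -0.30691307]
now [ 0.6482 -0.0708  0.1155] yaw 39.3 tilt-z [-0.004 -0.002 -1.   ] j7 0.9 t 5.3
[-13.4, -37.7, -1.3, -0.0, 0.0, 4.3]
[-16.2, -36.6, -1.3, -0.0, 0.0, 4.3]
[-18.8, -35.3, -1.3, -0.0, 0.0, 4.3]
[-21.4, -33.8, -1.3, -0.0, 0.0, 4.3]
[-23.9, -32.1, -1.4, -0.0, 0.0, 4.3]
[-26.2, -30.3, -1.4, -0.0, 0.0, 4.3]
[-28.4, -28.2, -1.4, -0.0, 0.0, 4.3]
[-30.4, -26.0, -1.4, -0.0, 0.0, 4.3]
[-32.3, -23.7, -1.4, -0.0, 0.0, 4.3]
[-34.0, -21.2, -1.4, -0.0, 0.0, 4.3]
```

View pics/w2.png

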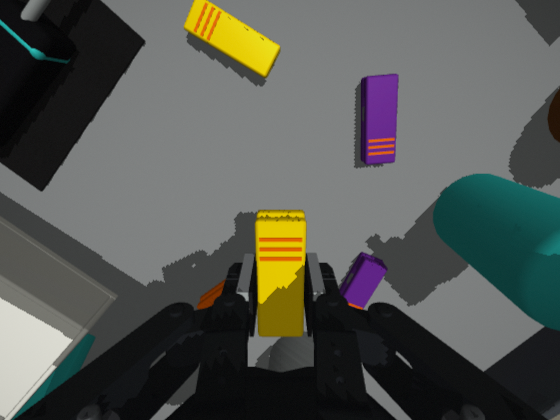

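The clip is held centred at (280,270). The lid stands to about z = 0.24 at x ≥ 0.585, so I'll pull back in x before crossing over the case.

```bash
python3 plan.py 0.46 -0.17 0.13 -3.5 6; python3 - <<'E'
from h import *
a=np.radians(-3.5); print((Rn.from_euler('z',0)).as_quat()[:1])
d=np.array([0.438-0.46,-0.4135+0.17]); y=np.array([np.cos(a),np.sin(a)]); x=np.array([y[1],-y[0]])*-1  # y x z(down)
xv=np.cross([y[0],y[1],0],[0,0,-1])[:2]; print("tool shift",d@xv*1000,d@y*1000)
E
```

```text
now [ 0.6482 -0.0708  0.1155] yaw 39.3 tilt-z [-0.004 -0.002 -1.   ] j7 0.9 t 5.3
[7.1, -34.8, -2.2, -0.0, 0.0, 7.1]
[2.7, -35.4, -2.3, -0.0, 0.0, 7.1]
[-1.7, -35.4, -2.3, -0.0, 0.0, 7.1]
[-6.1, -34.9, -2.3, -0.0, 0.0, 7.1]
[-10.4, -33.9, -2.4, -0.0, 0.0, 7.1]
[-14.5, -32.4, -2.4, -0.0, 0.0, 7.1]
[0.]
tool shift -244.3888912854914 -7.093646188543447
```

step_arm(
  motion=[
    [7,-35,-2,0,0,7],
    [3,-35,-2,0,0,7],
    [-2,-35,-2,0,0,7],
    [-6,-35,-2,0,0,7],
    [-10,-34,-2,0,0,7],
    [-15,-30,-2,0,0,7],
    [-35,0,0,0,0,0],
    [-40,0,0,0,0,0],
    [-40,0,0,0,0,0],
    [-35,0,0,0,0,0],
    [-30,0,0,0,0,0],
    [-20,0,0,0,0,0],
    [0,0,0,0,0,0],
    [0,0,0,0,0,0],
  ],
)

```text
clock: 7.05
position: [0.4355, -0.3731, 0.1209]
ee_rot: [0.731, 0.682, -0.005, -0.008]
ft_force: [0.2, 0.3, -0.5]
grip_width: 0.263
```

```bash
python3 - <<'E'
from h import *
cv2.imwrite("pics/w3.png",manip.camera("wrist"))
E
python3 plan.py 0.438 -0.4135 0.06 -3.5 3
```

```text
now [ 0.4355 -0.3731  0.121 ] yaw -4.0 tilt-z [-0.017  0.005 -1.   ] j7 0.8 t 7.1
[-13.5, 2.1, 20.3, -0.3, -0.1, -0.2]
[-13.4, 2.0, 20.3, -0.3, -0.1, -0.2]
[-13.4, 1.8, 20.3, -0.3, -0.1, -0.2]
```

View pics/w3.png

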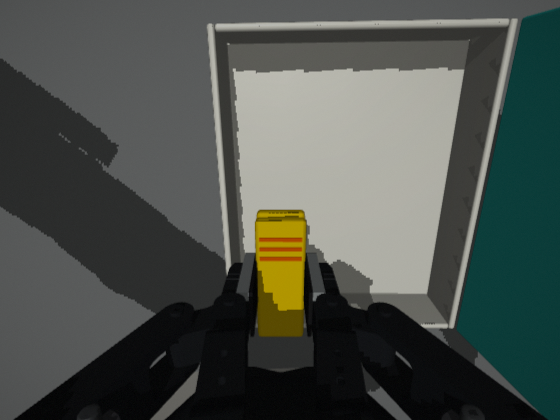

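step_arm(
  motion=[
    [-14,2,20,-0.3,0,0],
    [-14,2,20,-0.3,0,0],
    [-12,2,15,-0.3,0,0],
    [0,0,0,0,0,0],
    [0,0,0,0,0,0],
  ],
)

```text
clock: 7.72
position: [0.4413, -0.4095, 0.0649]
ee_rot: [0.729, 0.684, 0.002, -0.002]
ft_force: [0.2, 0.4, -0.6]
grip_width: 0.264
```

```bash
python3 - <<'E'
from h import *
# wrist pose info of the w3 moment from pose back-calculated: use current camera instead
i=manip.camera_info("wrist"); cv2.imwrite("pics/w4.png",manip.camera("wrist"))
E
python3 plan.py 0.438 -0.4135 0.013 -3.5 3
```

```text
now [ 0.4413 -0.4095  0.065 ] yaw -3.6 tilt-z [ 0.001  0.006 -1.   ] j7 0.92 t 7.78
[-1.5, -1.0, 17.3, 0.0, -0.1, -0.0]
[-1.5, -1.0, 17.3, 0.0, -0.1, -0.0]
[-1.4, -1.0, 17.3, 0.0, -0.1, -0.0]
```

View pics/w4.png

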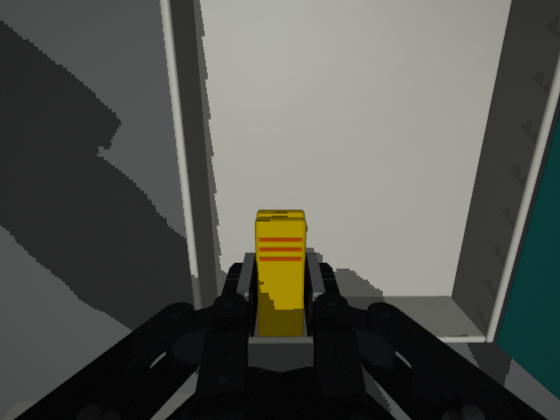

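step_arm(
  motion=[
    [-2,0,17,0,0,0],
    [-2,0,17,0,0,0],
    [0,0,14,0,0,0],
    [0,0,3,0,0,0],
    [0,0,0,0,0,0],
  ],
)

```text
clock: 8.4
position: [0.4414, -0.4124, 0.0103]
ee_rot: [0.729, 0.685, 0.003, -0.002]
ft_force: [0.2, 0.3, 0.8]
grip_width: 0.264
```

step_arm(
  motion=[
    [0,0,0,0,0,0],
    [0,0,0,0,0,0],
    [0,0,0,0,0,0],
  ],
  jaw=40,
)

```text
clock: 8.78
position: [0.442, -0.4129, 0.0115]
ee_rot: [0.729, 0.685, 0.003, -0.001]
ft_force: [0.0, 0.4, 0.1]
grip_width: 0.468
```

step_arm(
  motion=[
    [0,0,-15,0,0,0],
    [0,0,-35,0,0,0],
    [0,0,-40,0,0,0],
    [0,0,-30,0,0,0],
    [10,0,0,0,0,0],
    [0,0,0,0,0,0],
  ],
)

```text
clock: 9.52
position: [0.4423, -0.404, 0.1402]
ee_rot: [0.729, 0.684, 0.003, 0.0]
ft_force: [0.9, 0.0, -0.3]
grip_width: 0.465
```

```bash
python3 - <<'E'
from det import *
i=manip.camera_info("wrist"); im=manip.camera("wrist"); cv2.imwrite("pics/w5.png",im)
for c in clips(im,i,0.023): print("W",c)
im=manip.camera("top"); cv2.imwrite("pics/t5.png",im)
for c in clips(im,manip.camera_info("top")): print("T",c)
E
python3 plan.py 0.543 0.004 0.13 -79.8 11
```

```text
W {'px': array([279. , 205.5]), 'area': 1817, 'xy': array([ 0.4421, -0.41  ]), 'L': np.float64(0.0674), 'S': np.float64(0.0224), 'ang': np.float64(85.5)}
T {'px': array([155., 208.]), 'area': 265, 'xy': array([0.6032, 0.3344]), 'L': np.float64(0.0646), 'S': np.float64(0.0252), 'ang': np.float64(90.8)}
T {'px': array([192. , 213.7]), 'area': 268, 'xy': array([0.5901, 0.2421]), 'L': np.float64(0.0667), 'S': np.float64(0.025), 'ang': np.float64(85.0)}
T {'px': array([287.7, 234.1]), 'area': 264, 'xy': array([0.5425, 0.004 ]), 'L': np.float64(0.0662), 'S': np.float64(0.0249), 'ang': np.float64(9.5)}
T {'px': array([457.5, 277.6]), 'area': 258, 'xy': array([ 0.4408, -0.4123]), 'L': np.float64(0.0677), 'S': np.float64(0.0225), 'ang': np.float64(86.0)}
now [ 0.4418 -0.4049  0.1399] yaw -3.7 tilt-z [ 0.005  0.004 -1.   ] j7 0.86 t 9.62
[37.7, 6.8, 1.1, 0.0, -0.0, 6.9]
[38.2, 2.2, 1.1, 0.0, -0.0, 6.9]
[38.2, -2.4, 1.0, 0.0, -0.0, 6.9]
[37.6, -7.0, 1.0, 0.0, -0.0, 6.9]
[36.5, -11.5, 1.0, 0.0, -0.0, 6.9]
[34.9, -15.8, 1.0, 0.0, -0.0, 6.9]
[32.7, -19.9, 1.0, 0.0, -0.0, 6.9]
[30.1, -23.7, 0.9, 0.0, -0.0, 6.9]
[27.0, -27.2, 0.9, 0.0, -0.0, 6.9]
[23.5, -30.2, 0.9, 0.0, -0.0, 6.9]
[19.7, -32.8, 0.9, 0.0, -0.0, 6.9]
```

View pics/t5.png

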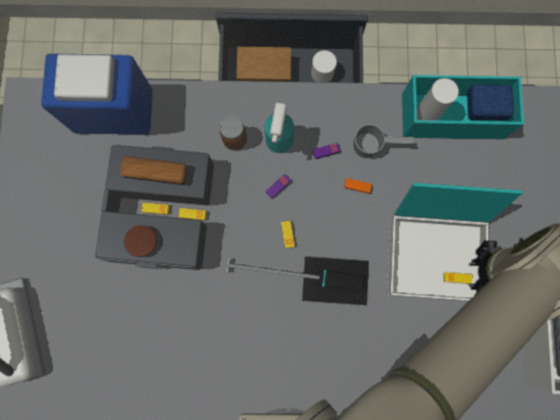

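Clip c lies in the case at (457,278), and the other objects haven't moved. Next is clip d at (288,234).

step_arm(
  motion=[
    [38,7,0,0,0,7],
    [38,2,0,0,0,7],
    [38,-2,0,0,0,7],
    [38,-7,0,0,0,7],
    [37,-11,0,0,0,7],
    [35,-16,0,0,0,7],
    [33,-20,0,0,0,7],
    [30,-24,0,0,0,7],
    [27,-27,0,0,0,7],
    [20,-25,0,0,0,7],
    [0,0,0,0,0,0],
    [0,0,0,0,0,0],
  ],
  jaw=52,
)

```text
clock: 11.12
position: [0.5405, -0.0326, 0.1332]
ee_rot: [0.993, 0.119, -0.004, -0.0]
ft_force: [-0.3, -1.5, 0.4]
grip_width: 0.608
```

```bash
python3 - <<'E'
from det import *
i=manip.camera_info("wrist"); im=manip.camera("wrist"); cv2.imwrite("pics/w6.png",im)
for c in clips(im,i): print("W",c)
E
python3 plan.py 0.543 0.004 0.05 -80 4
```

```text
W {'px': array([ 2.5, 71. ]), 'area': 87, 'xy': array([0.5907, 0.2006]), 'L': np.float64(0.0222), 'S': np.float64(0.0038), 'ang': np.float64(177.0)}
W {'px': array([241.5, 183.5]), 'area': 2095, 'xy': array([0.5453, 0.0039]), 'L': np.float64(0.0675), 'S': np.float64(0.0241), 'ang': np.float64(12.2)}
now [ 0.5405 -0.0324  0.1332] yaw -76.3 tilt-z [-0.009 -0.    -1.   ] j7 -1.09 t 11.18
[2.9, -8.7, 20.8, -0.0, 0.1, 0.9]
[2.8, -8.7, 20.8, -0.0, 0.1, 0.9]
[2.6, -8.8, 20.8, -0.0, 0.1, 0.9]
[2.4, -8.8, 20.8, -0.0, 0.1, 0.9]
```

View pics/w6.png

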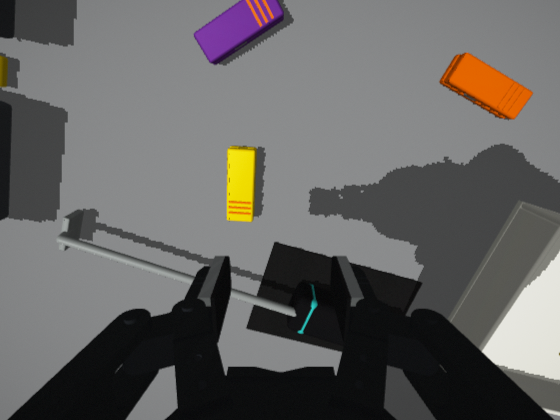

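The wrist view shows yellow clip d at (241,184), well clear of the others. I'm descending onto it.

step_arm(
  motion=[
    [3,-9,20,0,0,1],
    [3,-9,20,0,0,1],
    [3,-9,20,0,0,1],
    [2,-7,16,0,0,1],
    [0,0,0,0,0,0],
    [0,0,0,0,0,0],
  ],
)

```text
clock: 11.92
position: [0.5421, 0.0036, 0.0504]
ee_rot: [0.997, 0.081, -0.006, 0.0]
ft_force: [0.0, 1.0, -0.1]
grip_width: 0.605
```

```bash
python3 plan.py 0.543 0.004 0.004 -80 4
```

```text
now [0.5421 0.0036 0.0504] yaw -80.7 tilt-z [-0.012 -0.001 -1.   ] j7 -1.14 t 11.93
[0.4, -0.1, 11.6, -0.0, 0.2, -0.2]
[0.3, -0.1, 11.6, -0.0, 0.2, -0.2]
[0.3, -0.1, 11.6, -0.0, 0.2, -0.2]
[0.3, -0.1, 11.6, -0.0, 0.2, -0.2]
```

step_arm(
  motion=[
    [0,0,12,0,0.2,0],
    [0,0,12,0,0.2,0],
    [0,0,12,0,0.2,0],
    [0,0,10,0,0,0],
    [0,0,2,0,0,0],
    [0,0,0,0,0,0],
  ],
)

```text
clock: 12.68
position: [0.5424, 0.0028, -0.0002]
ee_rot: [0.997, 0.081, 0.0, -0.0]
ft_force: [-0.9, -0.4, -0.2]
grip_width: 0.609
```

step_arm(
  motion=[
    [0,0,0,0,0,0],
    [0,0,0,0,0,0],
    [0,0,0,0,0,0],
    [0,0,0,0,0,0],
  ],
  jaw=10,
)

```text
clock: 13.18
position: [0.5432, 0.0029, 0.0008]
ee_rot: [0.997, 0.081, 0.001, -0.001]
ft_force: [-0.0, -0.1, -0.2]
grip_width: 0.271
```

step_arm(
  motion=[
    [0,0,-15,0,0,0],
    [0,0,-30,0,0,0],
    [0,0,-30,0,0,0],
    [0,0,-30,0,0,0],
    [0,0,0,0,0,0],
  ],
)

```text
clock: 13.8
position: [0.5431, 0.002, 0.1125]
ee_rot: [0.997, 0.08, 0.002, -0.001]
ft_force: [-0.3, 0.5, -0.9]
grip_width: 0.267
```

```bash
python3 plan.py 0.46 -0.17 0.13 -3.5 8
```

```text
now [0.5431 0.002  0.1125] yaw -80.8 tilt-z [ 0.004  0.002 -1.   ] j7 -1.2 t 13.8
[-13.7, 19.6, -2.3, 0.0, -0.0, -9.7]
[-16.8, 17.0, -2.3, 0.0, -0.0, -9.7]
[-19.4, 13.9, -2.3, 0.0, -0.0, -9.7]
[-21.5, 10.5, -2.2, 0.0, -0.0, -9.7]
[-22.9, 6.7, -2.2, 0.0, -0.0, -9.7]
[-23.7, 2.8, -2.2, 0.0, -0.0, -9.7]
[-23.8, -1.2, -2.2, 0.0, -0.0, -9.7]
[-23.3, -5.2, -2.2, 0.0, -0.0, -9.7]
```

step_arm(
  motion=[
    [-14,20,-3,0,0,-9.7],
    [-17,17,-3,0,0,-9.7],
    [-19,14,-3,0,0,-9.7],
    [-21,10,-3,0,0,-9.7],
    [-23,7,-3,0,0,-9.7],
    [-24,3,-3,0,0,-9.7],
    [-24,-1,-3,0,0,-9.7],
    [-30,-5,-3,0,0,-9.7],
    [-35,0,0,0,0,0],
    [-40,0,0,0,0,0],
    [-30,0,0,0,0,0],
    [-10,0,0,0,0,0],
    [0,0,0,0,0,0],
  ],
)

```text
clock: 15.42
position: [0.4546, -0.301, 0.1338]
ee_rot: [0.71, 0.704, 0.001, -0.002]
ft_force: [0.4, 0.5, 0.9]
grip_width: 0.272
```

```bash
python3 plan.py 0.4447 -0.3036 0.06 -3.5 4
```

```text
now [ 0.4546 -0.301   0.1338] yaw -0.5 tilt-z [-0.002  0.004 -1.   ] j7 0.74 t 15.43
[-0.7, -2.4, 18.5, -0.0, -0.1, 0.7]
[-0.8, -2.4, 18.5, -0.0, -0.1, 0.7]
[-0.8, -2.4, 18.5, -0.0, -0.1, 0.7]
[-0.8, -2.4, 18.5, -0.0, -0.1, 0.7]
```

step_arm(
  motion=[
    [-1,-3,18,0,0,0.8],
    [-1,-3,18,0,0,0.8],
    [-1,-2,18,0,0,0.8],
    [0,-2,15,0,0,0.7],
    [0,0,0,0,0,0],
    [0,0,0,0,0,0],
  ],
)

```text
clock: 16.18
position: [0.4437, -0.2992, 0.0584]
ee_rot: [0.729, 0.684, 0.001, -0.004]
ft_force: [-0.3, 0.6, -0.6]
grip_width: 0.269
```

```bash
python3 - <<'E'
from h import *
cv2.imwrite("pics/w7.png",manip.camera("wrist"))
E
python3 plan.py 0.4447 -0.3036 0.008 -3.5 4
```

```text
now [ 0.4437 -0.2992  0.0584] yaw -3.6 tilt-z [-0.004  0.007 -1.   ] j7 0.77 t 16.23
[-1.2, 0.4, 12.6, -0.1, -0.1, -0.0]
[-1.1, 0.4, 12.6, -0.1, -0.1, -0.0]
[-1.1, 0.4, 12.6, -0.1, -0.1, -0.0]
[-1.1, 0.3, 12.6, -0.1, -0.1, -0.0]
```

View pics/w7.png

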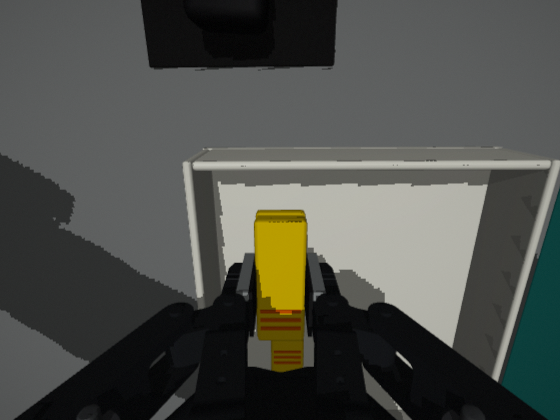

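The held clip is inside the walls, with clip c's end behind it at (287,352). I'm lowering it.

step_arm(
  motion=[
    [-1,0,14,0,0,0],
    [-1,0,14,0,0,0],
    [-1,0,12,0,0,0],
    [-1,0,8,0,0,0],
    [0,0,0,0,0,0],
    [0,0,0,0,0,0],
  ],
)

```text
clock: 16.98
position: [0.4436, -0.3034, 0.0073]
ee_rot: [0.729, 0.685, 0.001, -0.004]
ft_force: [0.1, 0.0, -0.1]
grip_width: 0.269
```

step_arm(
  motion=[
    [0,0,0,0,0,0],
    [0,0,0,0,0,0],
    [0,0,0,0,0,0],
  ],
  jaw=40,
)

```text
clock: 17.35
position: [0.4444, -0.3036, 0.0082]
ee_rot: [0.729, 0.685, 0.002, -0.003]
ft_force: [-0.3, 0.1, 0.8]
grip_width: 0.471
```

step_arm(
  motion=[
    [0,0,-15,0,0,0],
    [0,0,-35,0,0,0],
    [0,0,-40,0,0,0],
    [0,0,-40,0,0,0],
    [30,0,-40,0,0,0],
    [40,0,0,0,0,0],
    [40,0,0,0,0,0],
    [20,0,0,0,0,0],
    [0,0,0,0,0,0],
  ],
  jaw=40,
)

```text
clock: 18.48
position: [0.4529, -0.1744, 0.1921]
ee_rot: [0.731, 0.682, 0.004, -0.001]
ft_force: [-0.5, -0.1, -0.1]
grip_width: 0.469
```

```bash
python3 - <<'E'
from det import *
i=manip.camera_info("wrist"); im=manip.camera("wrist"); cv2.imwrite("pics/w8.png",im); np.savez("pics/w8.npz",**{k:i[k] for k in i})
im=manip.camera("top"); cv2.imwrite("pics/t8.png",im)
for c in clips(im,manip.camera_info("top")): print("T",c)
E
python3 plan.py 0.43 -0.12 0.2 -7 2
```

```text
T {'px': array([155., 208.]), 'area': 265, 'xy': array([0.6032, 0.3344]), 'L': np.float64(0.0646), 'S': np.float64(0.0252), 'ang': np.float64(90.8)}
T {'px': array([192. , 213.7]), 'area': 269, 'xy': array([0.5901, 0.2421]), 'L': np.float64(0.0667), 'S': np.float64(0.025), 'ang': np.float64(85.0)}
T {'px': array([462.2, 277.9]), 'area': 174, 'xy': array([ 0.4401, -0.4236]), 'L': np.float64(0.0446), 'S': np.float64(0.0228), 'ang': np.float64(86.3)}
now [ 0.4526 -0.1763  0.1919] yaw -4.1 tilt-z [ 0.004  0.006 -1.   ] j7 0.25 t 18.57
[27.3, -13.2, -3.9, 0.1, -0.2, 1.4]
[26.9, -13.9, -4.0, 0.1, -0.2, 1.4]
```

View pics/w8.png

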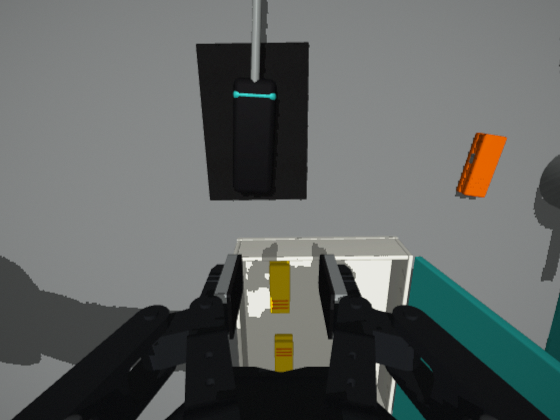

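View pics/t8.png

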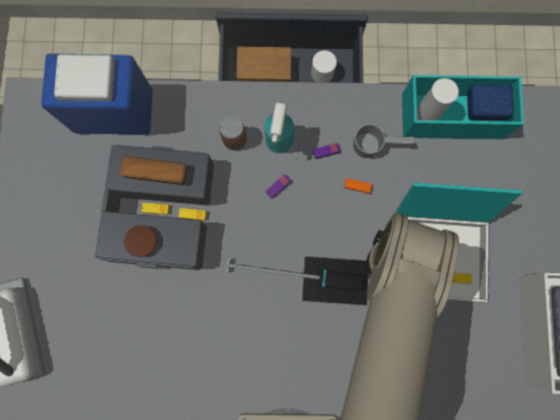

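Both table clips lie in the case, at (280,287) and (284,350). The rod handle spans (255,80) to (254,193) in the wrist view. I'll enlarge and measure it.

```bash
python3 - <<'E'
from det import *
im=cv2.imread("pics/w8.png")
g=cv2.convertScaleAbs(im[0:220,180:330],alpha=4,beta=0)
cv2.imwrite("pics/w8c.png",cv2.resize(g,None,fx=2.7,fy=2.7,interpolation=cv2.INTER_CUBIC))
E
```

```text
(no output)
```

View pics/w8c.png

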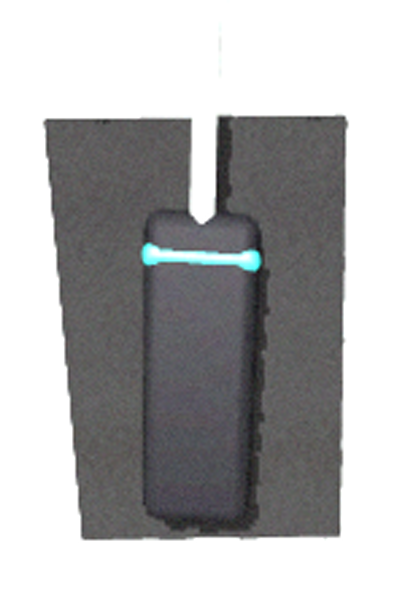

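```bash
python3 - <<'E'
from h import *
np.set_printoptions(precision=4,suppress=True)
i=dict(np.load("pics/w8.npz"))
f=lambda x,y,z: onplane(i,x/2.7+180-.3,y/2.7-.3,z)[:2]
fl,fr,bl,br=f(146,214,.037),f(261,212,.037),f(146,512,.034),f(247,518,.034)
print(fl,fr,bl,br,"L",np.linalg.norm((fl+fr-bl-br)/2),"W",np.linalg.norm(fl-fr),np.linalg.norm(bl-br))
sh=[f(205,120,.036),f(206,200,.036)]; print("shank",sh)
u=(fl+fr-bl-br);u/=np.linalg.norm(u);print("yaw",np.degrees(np.arctan2(u[1],u[0])))
print("grip",(bl+br)/2+.075*u,(fl+fr)/2-.035*u)
for n,p in dict(mfl=(45,120),mfr=(347,117),mbl=(83,538),mbr=(340,536)).items(): print(n,f(*p,.003))
t=manip.camera_info("top"); ft=onplane(t,362/2.6+89.7,352/2.6+129.7,.025)[:2]; print("foot",ft)
E
```

```text
[ 0.4194 -0.0686] [ 0.4577 -0.0706] [ 0.4069 -0.1719] [ 0.4447 -0.1769] L 0.1056215534900278 W 0.03835594938230662 0.03813074893209635
shank [array([ 0.4416, -0.0418]), array([ 0.4397, -0.0656])]
yaw 83.06037261526365
grip [ 0.4348 -0.1   ] [ 0.4343 -0.1043]
mfl [ 0.3824 -0.0325]
mfr [ 0.4907 -0.0389]
mbl [ 0.3739 -0.1898]
mbr [ 0.4816 -0.1964]
foot [0.4636 0.146 ]
```

```bash
python3 plan.py 0.4346 -0.1045 0.07 -6.7 5
```

```text
now [ 0.4526 -0.1763  0.1919] yaw -4.1 tilt-z [ 0.004  0.006 -1.   ] j7 0.25 t 18.57
[13.9, -4.7, 24.5, 0.0, -0.1, 0.5]
[13.9, -4.8, 24.4, 0.0, -0.1, 0.5]
[13.9, -4.9, 24.4, 0.0, -0.1, 0.5]
[13.9, -5.0, 24.4, 0.0, -0.1, 0.5]
[13.9, -5.1, 24.4, 0.0, -0.1, 0.5]
```

step_arm(
  motion=[
    [14,-5,24,0,0,0.5],
    [14,-5,24,0,0,0.5],
    [14,-5,24,0,0,0.5],
    [14,-5,24,0,0,0.5],
    [10,-3,15,0,0,0.5],
    [0,0,0,0,0,0],
    [0,0,0,0,0,0],
  ],
  jaw=64,
  force=80,
)

```text
clock: 19.45
position: [0.436, -0.1163, 0.0802]
ee_rot: [0.752, 0.659, 0.003, 0.002]
ft_force: [-0.0, -0.5, -0.3]
grip_width: 0.749
```

```bash
python3 plan.py 0.4346 -0.1045 0.006 -6.7 5
python3 - <<'E'
from h import *
i=manip.camera_info("wrist"); im=manip.camera("wrist"); cv2.imwrite("pics/w9.png",im);np.savez("pics/w9.npz",**i)
E
```

```text
now [ 0.436  -0.1163  0.0802] yaw -7.5 tilt-z [ 0.007  0.002 -1.   ] j7 0.14 t 19.45
[2.3, -0.7, 14.8, 0.1, -0.0, -0.2]
[2.3, -0.7, 14.8, 0.1, -0.0, -0.2]
[2.3, -0.6, 14.8, 0.1, -0.0, -0.2]
[2.3, -0.6, 14.8, 0.1, -0.0, -0.2]
[2.3, -0.6, 14.8, 0.1, -0.0, -0.2]
```

View pics/w9.png

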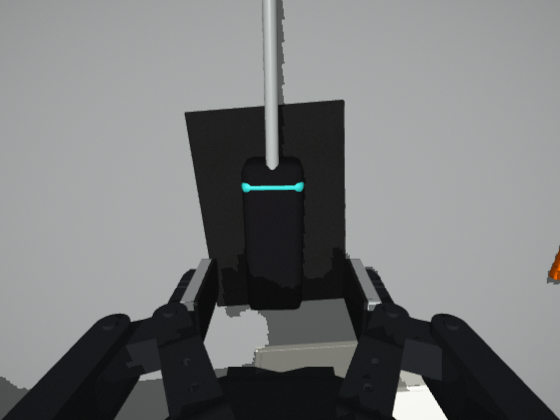

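The handle sits centrally between the jaws at (273,235), aligned with the tool. I'm descending to grip it.

step_arm(
  motion=[
    [3,-1,16,0,0,0],
    [3,-1,16,0,0,0],
    [3,-1,16,0,0,0],
    [2,0,14,0,0,0],
    [1,0,10,0,0,0],
    [0,0,0,0,0,0],
    [0,0,0,0,0,0],
  ],
)

```text
clock: 20.38
position: [0.4363, -0.1042, 0.0044]
ee_rot: [0.752, 0.659, 0.004, 0.003]
ft_force: [-0.0, 0.5, 0.1]
grip_width: 0.75
```

```bash
python3 plan.py 0.4346 -0.1045 0.006 -6.7 1
```

```text
now [ 0.4363 -0.1042  0.0044] yaw -7.6 tilt-z [ 0.01   0.002 -1.   ] j7 0.27 t 20.38
[-0.5, -1.6, -1.6, 0.5, -0.2, -0.9]
```

step_arm(
  motion=[
    [0,0,0,0.5,0,-0.9],
    [0,0,0,0,0,0],
    [0,0,0,0,0,0],
    [0,0,0,0,0,0],
  ],
  jaw=30,
  force=80,
)

```text
clock: 20.88
position: [0.437, -0.1042, 0.0054]
ee_rot: [0.747, 0.665, 0.002, -0.001]
ft_force: [0.3, 0.6, -2.3]
grip_width: 0.458
```

step_arm(
  motion=[
    [0,0,-10,0,0,0],
    [0,0,-20,0,0,0],
    [0,0,-20,0,0,0],
    [0,0,-10,0,0,0],
    [0,0,0,0,0,0],
    [0,0,0,0,0,0],
  ],
)

```text
clock: 21.62
position: [0.4363, -0.1045, 0.0681]
ee_rot: [0.747, 0.665, 0.002, -0.001]
ft_force: [0.1, -0.3, -2.8]
grip_width: 0.453
```

```bash
python3 - <<'E'
from h import *
im=manip.camera("wrist"); cv2.imwrite("pics/w10.png",im)
im=manip.camera("scene"); cv2.imwrite("pics/s10.png",im)
im=manip.camera("top"); cv2.imwrite("pics/t10.png",im)
a=cv2.resize(im[130:320,90:390],None,fx=2.6,fy=2.6,interpolation=cv2.INTER_CUBIC); cv2.imwrite("pics/t10c.png",a)
print(manip.get_obs()["position"])
E
```

```text
[ 0.43609285 -0.10471653  0.06798009]
```

View pics/t10c.png

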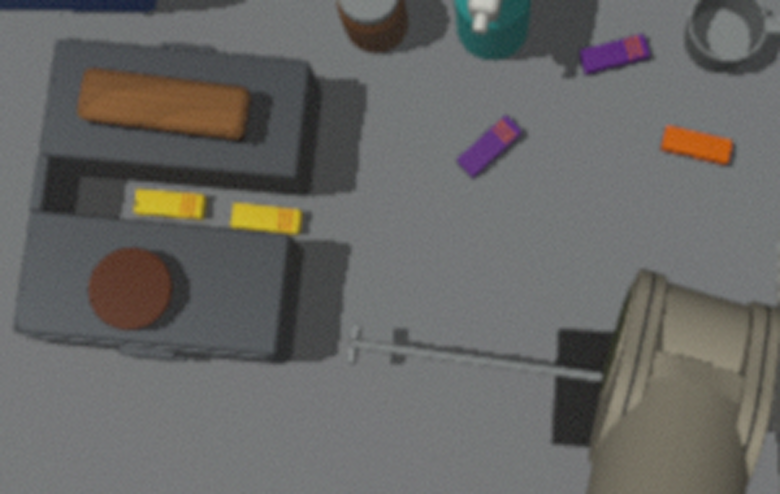

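View pics/s10.png

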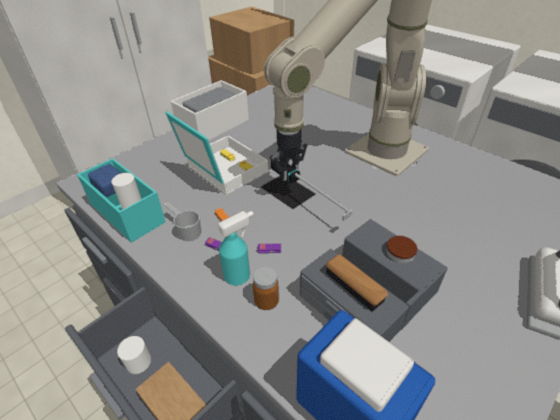

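View pics/w10.png

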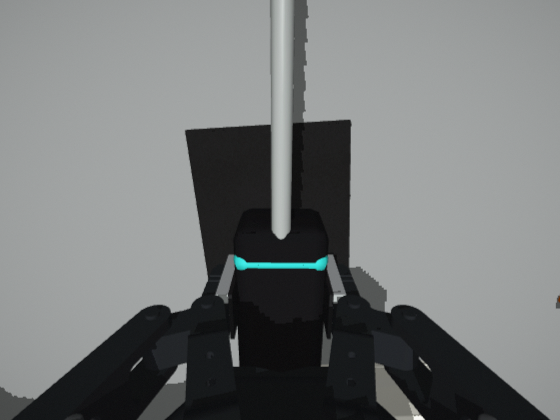

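The rod is held; its foot is at crop (354,345) in the top view and about (347,214) in the scene view. I'll triangulate the foot to check its pitch and the offset from the TCP.

```bash
cat >> h.py <<'E'
def tri(obs):
    A=np.zeros((3,3));b=np.zeros(3)
    for n,u,v in obs:
        c,d=ray(manip.camera_info(n),u,v); M=np.eye(3)-np.outer(d,d); A+=M; b+=M@c
    X=np.linalg.solve(A,b); return X,[np.round(proj(manip.camera_info(n),X)-[u,v],1) for n,u,v in obs]
E
python3 - <<'E'
from h import *
im=cv2.imread("pics/s10.png"); cv2.imwrite("pics/s10c.png",cv2.resize(im[160:250,270:370],None,fx=6,fy=6,interpolation=cv2.INTER_CUBIC))
im=cv2.imread("pics/t10.png"); cv2.imwrite("pics/t10d.png",cv2.resize(im[240:290,210:310],None,fx=7,fy=7,interpolation=cv2.INTER_CUBIC))
E
```

```text
(no output)
```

View pics/s10c.png

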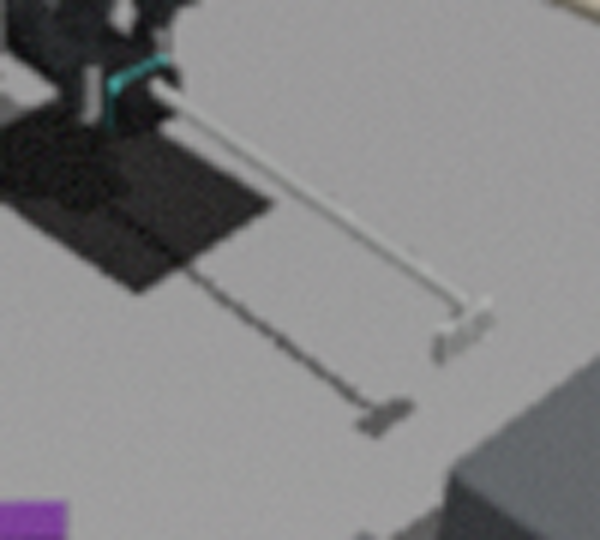

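View pics/t10d.png

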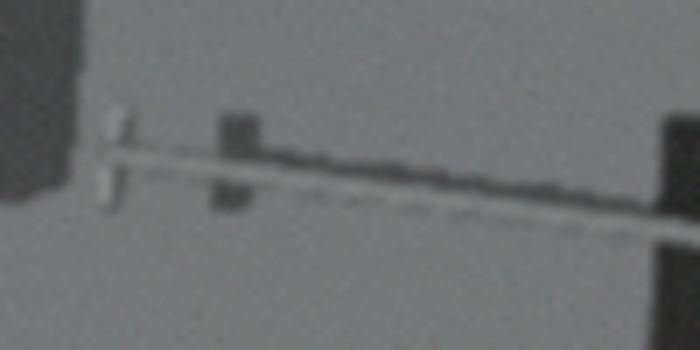

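```bash
python3 - <<'E'
from h import *
print(tri([("scene",346.9,212.8),("top",225.6,262.3)]))
print(tri([("scene",345.3,210.7),("top",225.6,262.3)]))
o=manip.get_obs(); print(o["position"])
E
```

```text
(array([0.46623189, 0.14794356, 0.08569643]), [array([0.1, 0. ]), array([ 0.1, -0.1])])
(array([0.46711489, 0.14523535, 0.09243181]), [array([1. , 0.1]), array([ 1. , -0.6])])
[ 0.43609285 -0.10471653  0.06798009]
```

The rod is level and its foot is 254 mm ahead of the TCP at yaw 83.2°, as described. I'm moving to the pre-entry pose, with the foot 40 mm outside the mouth on the gap's centreline.

```bash
python3 plan.py 0.564 -0.0905 0.045 -4.6 7
```

```text
now [ 0.4361 -0.1047  0.068 ] yaw -6.6 tilt-z [ 0.001  0.003 -1.   ] j7 0.16 t 21.77
[4.1, 17.9, 3.3, 0.0, -0.0, -0.3]
[4.0, 17.9, 3.3, 0.0, -0.0, -0.3]
[3.9, 18.0, 3.3, 0.0, -0.0, -0.3]
[3.8, 18.0, 3.3, 0.0, -0.0, -0.3]
[3.8, 18.0, 3.3, 0.0, -0.0, -0.3]
[3.7, 18.0, 3.3, 0.0, -0.0, -0.3]
[3.6, 18.0, 3.3, 0.0, -0.0, -0.3]
```

step_arm(
  motion=[
    [4,18,3,0,0,-0.3],
    [4,18,3,0,0,-0.3],
    [4,18,3,0,0,-0.3],
    [4,18,3,0,0,-0.3],
    [4,18,3,0,0,-0.3],
    [4,18,3,0,0,-0.3],
    [4,10,3,0,0,-0.3],
    [0,0,0,0,0,0],
    [0,0,0,0,0,0],
  ],
)

```text
clock: 22.9
position: [0.5566, -0.0884, 0.041]
ee_rot: [0.734, 0.679, -0.002, -0.003]
ft_force: [0.7, -0.4, -1.4]
grip_width: 0.457
```

```bash
python3 plan.py 0.564 -0.0905 0.042 -4.6 1; python3 - <<'E'
from h import *
im=manip.camera("top"); cv2.imwrite("pics/t11.png",im)
a=cv2.resize(im[130:290,90:340],None,fx=3.2,fy=3.2,interpolation=cv2.INTER_CUBIC); cv2.imwrite("pics/t11c.png",a)
E
```

```text
now [ 0.5566 -0.0884  0.041 ] yaw -4.5 tilt-z [-0.008  0.002 -1.   ] j7 0.31 t 22.9
[-1.5, 7.6, -1.1, -0.5, -0.1, 0.1]
```

View pics/t11c.png

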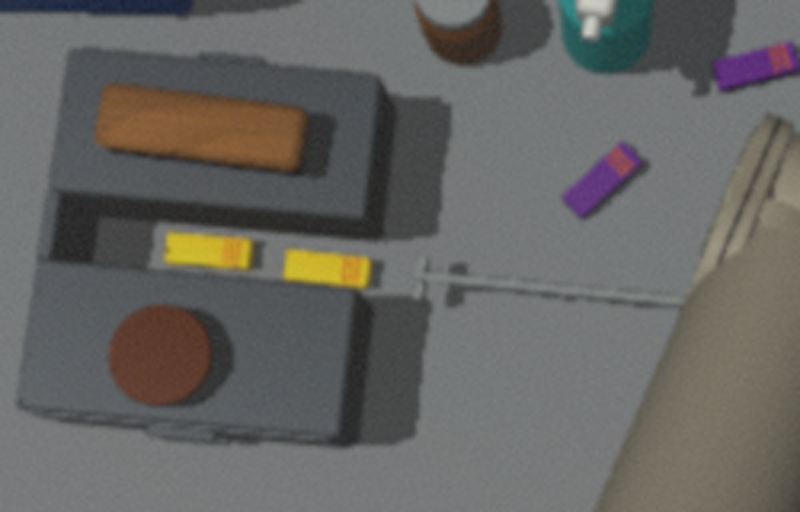

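step_arm(
  motion=[
    [-1,8,0,-0.5,0,0],
    [0,0,0,0,0,0],
    [0,0,0,0,0,0],
  ],
)

```text
clock: 23.32
position: [0.5646, -0.0902, 0.0415]
ee_rot: [0.734, 0.679, 0.001, -0.0]
ft_force: [0.6, 0.3, -1.9]
grip_width: 0.452
```

```bash
python3 plan.py 0.573 0.022 0.044 -4.6 5; python3 - <<'E'
from h import *
im=manip.camera("top"); 
a=cv2.resize(im[190:240,90:290],None,fx=4,fy=4,interpolation=cv2.INTER_CUBIC); cv2.imwrite("pics/t12c.png",a)
im=manip.camera("wrist"); cv2.imwrite("pics/w12.png",im)
E
```

```text
now [ 0.5646 -0.0902  0.0415] yaw -4.5 tilt-z [ 0.002  0.002 -1.   ] j7 0.31 t 23.32
[22.5, -0.1, -0.5, 0.0, -0.0, 0.0]
[22.5, -0.1, -0.5, 0.0, -0.0, 0.0]
[22.5, -0.1, -0.5, 0.0, -0.0, 0.0]
[22.5, -0.1, -0.5, 0.0, -0.0, 0.0]
[22.5, -0.1, -0.5, 0.0, -0.0, 0.0]
```

View pics/t12c.png

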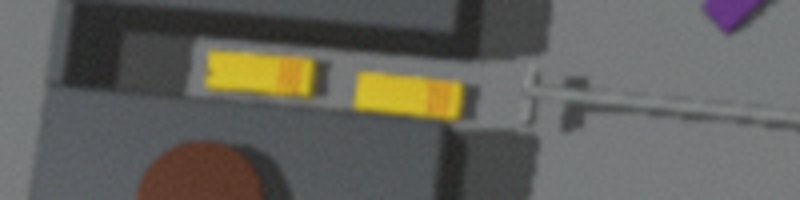

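View pics/w12.png

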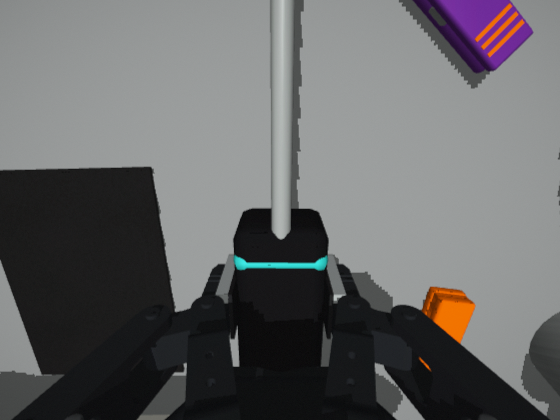

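```bash
python3 - <<'E'
from h import *
i=manip.camera_info("top"); p=onplane(i,222.2,213.4,.062); print(p)
a=np.radians(85.4);X=np.array([np.cos(a),np.sin(a)]);Y=np.array([-X[1],X[0]]);d=p[:2]-[.5877,.2036];print("tower frame",d@X,d@Y)
E
```

```text
[0.58472393 0.16225378 0.062     ]
tower frame -0.04145171771639882 -0.0003494366099605835
```

step_arm(
  motion=[
    [20,0,0,0,0,0],
    [22,0,0,0,0,0],
    [20,0,0,0,0,0],
    [10,0,0,0,0,0],
    [0,0,0,0,0,0],
    [0,0,0,0,0,0],
  ],
)

```text
clock: 24.18
position: [0.5703, -0.0123, 0.0415]
ee_rot: [0.734, 0.679, 0.002, -0.001]
ft_force: [0.4, -0.3, -2.5]
grip_width: 0.452
```

```bash
python3 plan.py 0.5826 0.1408 0.042 -4.6 7; python3 - <<'E'
from h import *
im=manip.camera("top"); 
a=cv2.resize(im[190:240,90:290],None,fx=4,fy=4,interpolation=cv2.INTER_CUBIC); cv2.imwrite("pics/t13c.png",a)
E
```

```text
now [ 0.5703 -0.0123  0.0415] yaw -4.4 tilt-z [ 0.002  0.003 -1.   ] j7 0.17 t 24.18
[21.9, 0.1, -0.0, 0.0, -0.0, 0.0]
[21.9, 0.1, -0.0, 0.0, -0.0, 0.0]
[21.9, 0.1, -0.0, 0.0, -0.0, 0.0]
[21.9, 0.0, -0.0, 0.0, -0.0, 0.0]
[21.9, 0.0, -0.0, 0.0, -0.0, 0.0]
[21.9, 0.0, -0.0, 0.0, -0.0, 0.0]
[21.9, 0.0, -0.1, 0.0, -0.0, 0.0]
```

View pics/t13c.png

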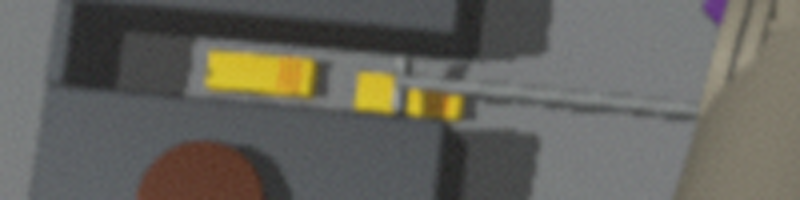

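The foot is inside, passing over the near clip and centred. No contact force so far, so I'll continue in.

step_arm(
  motion=[
    [20,0,0,0,0,0],
    [22,0,0,0,0,0],
    [22,0,0,0,0,0],
    [20,0,0,0,0,0],
    [20,0,0,0,0,0],
    [20,0,0,0,0,0],
    [14,0,0,0,0,0],
    [5,0,0,0,0,0],
    [0,0,0,0,0,0],
    [0,0,0,0,0,0],
  ],
)

```text
clock: 25.48
position: [0.5823, 0.1369, 0.0419]
ee_rot: [0.735, 0.678, 0.001, -0.0]
ft_force: [-0.1, 0.0, -2.4]
grip_width: 0.457
```

```bash
python3 plan.py 0.5826 0.1408 0.005 -4.6 4; python3 - <<'E'
from det import *
im=manip.camera("top"); 
a=cv2.resize(im[190:240,90:290],None,fx=4,fy=4,interpolation=cv2.INTER_CUBIC); cv2.imwrite("pics/t14c.png",a)
for c in clips(im,manip.camera_info("top")): print("T",c)
E
```

```text
now [0.5823 0.1369 0.0419] yaw -4.6 tilt-z [ 0.002  0.002 -1.   ] j7 -0.08 t 25.48
[1.0, -0.0, 9.2, 0.0, -0.0, -0.0]
[1.0, -0.0, 9.2, 0.0, -0.0, -0.0]
[1.0, -0.0, 9.2, 0.0, -0.0, -0.0]
[1.0, 0.0, 9.2, 0.0, -0.0, -0.0]
T {'px': array([155. , 210.7]), 'area': 125, 'xy': array([0.5965, 0.3341]), 'L': np.float64(0.0655), 'S': np.float64(0.0118), 'ang': np.float64(86.3)}
T {'px': array([412.6, 276. ]), 'area': 254, 'xy': array([ 0.4433, -0.3024]), 'L': np.float64(0.0667), 'S': np.float64(0.0226), 'ang': np.float64(86.7)}
T {'px': array([457.5, 277.5]), 'area': 252, 'xy': array([ 0.441 , -0.4122]), 'L': np.float64(0.0662), 'S': np.float64(0.0219), 'ang': np.float64(90.7)}
```

View pics/t14c.png

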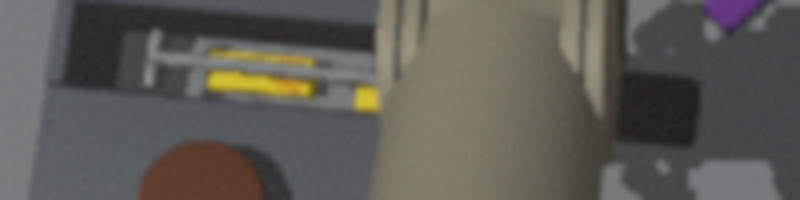

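The foot is at crop (152,57), beyond the far clip, whose far end is at about (207,75). Forces are nil. I'm lowering it slowly and watching the force.

step_arm(
  motion=[
    [1,0,8,0,0,0],
    [1,0,8,0,0,0],
    [1,0,8,0,0,0],
    [0,0,4,0,0,0],
    [0,0,0,0,0,0],
  ],
)

```text
clock: 26.15
position: [0.5822, 0.1387, 0.0113]
ee_rot: [0.736, 0.677, 0.001, -0.0]
ft_force: [-0.0, -0.3, -2.5]
grip_width: 0.457
```

```bash
python3 plan.py 0.5826 0.1408 0.005 -4.6 2; python3 - <<'E'
from det import *
im=manip.camera("top"); 
a=cv2.resize(im[190:240,90:290],None,fx=4,fy=4,interpolation=cv2.INTER_CUBIC); cv2.imwrite("pics/t15c.png",a)
im=manip.camera("wrist"); cv2.imwrite("pics/w15.png",im)
E
```

```text
now [0.5822 0.1387 0.0113] yaw -4.8 tilt-z [ 0.001  0.002 -1.   ] j7 -0.07 t 26.15
[1.0, 0.1, 3.1, 0.0, -0.1, -0.1]
[1.0, 0.1, 3.1, 0.0, -0.1, -0.1]
```

View pics/t15c.png

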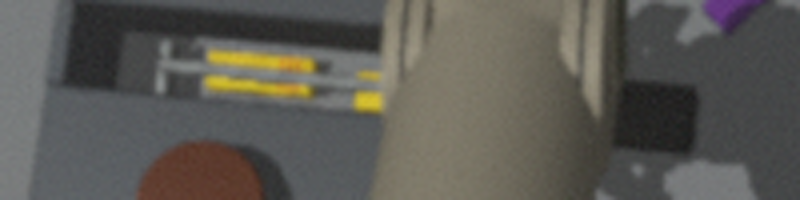

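View pics/w15.png

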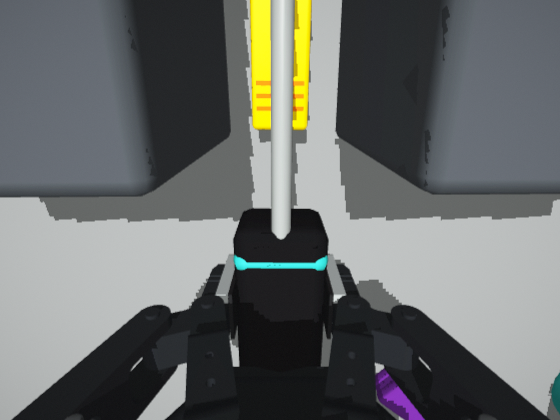

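The foot is behind the far clip and the rod lies centred over both clips. I'll lower the last few mm and then drag out in stages.

step_arm(
  motion=[
    [1,0,4,0,0,0],
    [0,0,2,0,0,0],
    [0,0,0,0,0,0],
    [-10,0,0,0,0,0],
    [-12,0,0,0,0,0],
    [-14,0,0,0,0,0],
    [-14,0,0,0,0,0],
    [-14,0,0,0,0,0],
    [-14,0,0,0,0,0],
    [-8,0,0,0,0,0],
    [0,0,0,0,0,0],
  ],
)

```text
clock: 27.62
position: [0.5752, 0.0463, 0.006]
ee_rot: [0.737, 0.676, 0.002, 0.0]
ft_force: [0.4, -0.1, -2.1]
grip_width: 0.453
```

```bash
python3 plan.py 0.561 -0.130 0.006 -4.6 10 | head -3; python3 - <<'E'
from det import *
im=manip.camera("top"); 
a=cv2.resize(im[190:240,90:290],None,fx=4,fy=4,interpolation=cv2.INTER_CUBIC); cv2.imwrite("pics/t16c.png",a)
im=manip.camera("wrist"); cv2.imwrite("pics/w16.png",im)
E
```

```text
now [0.5752 0.0463 0.006 ] yaw -4.9 tilt-z [ 0.003  0.002 -1.   ] j7 0.09 t 27.62
[-17.7, 0.1, -0.0, 0.0, -0.0, -0.0]
[-17.7, 0.1, -0.0, 0.0, -0.0, -0.0]
```

View pics/t16c.png

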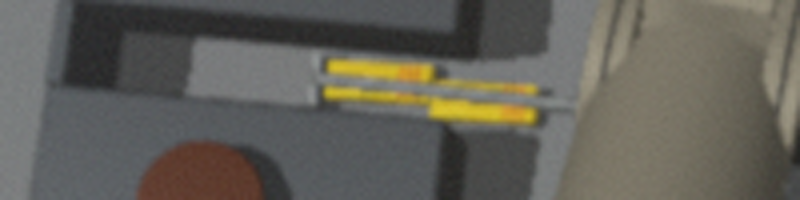

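View pics/w16.png

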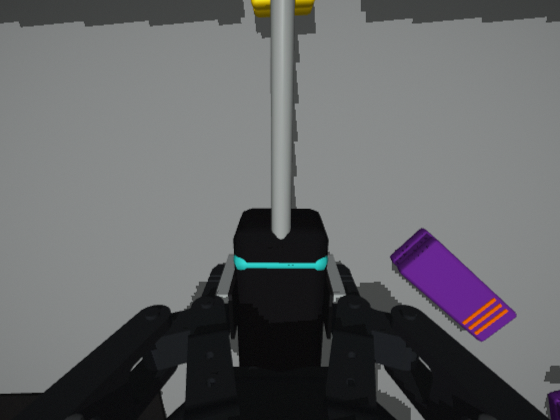

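Both clips move with the foot; the far clip is at crop (375,75) and the near clip, ahead of it, at (485,105). I'll continue the drag.

step_arm(
  motion=[
    [-10,0,0,0,0,0],
    [-14,0,0,0,0,0],
    [-14,0,0,0,0,0],
    [-14,0,0,0,0,0],
    [-14,0,0,0,0,0],
    [-14,0,0,0,0,0],
    [-14,0,0,0,0,0],
    [-8,0,0,0,0,0],
    [0,0,0,0,0,0],
  ],
)

```text
clock: 28.85
position: [0.5662, -0.0616, 0.0057]
ee_rot: [0.736, 0.677, 0.002, 0.0]
ft_force: [-0.1, -0.1, -2.0]
grip_width: 0.459
```

```bash
python3 plan.py 0.561 -0.130 0.006 -4.6 10 | head -2; python3 - <<'E'
from det import *
im=manip.camera("top"); 
a=cv2.resize(im[180:270,130:330],None,fx=4,fy=4,interpolation=cv2.INTER_CUBIC); cv2.imwrite("pics/t17c.png",a)
im=manip.camera("wrist"); cv2.imwrite("pics/w17.png",im)
E
```

```text
now [ 0.5662 -0.0616  0.0057] yaw -4.8 tilt-z [ 0.003  0.002 -1.   ] j7 0.28 t 28.85
[-6.9, 0.1, -0.0, 0.0, -0.0, -0.0]
```

View pics/t17c.png

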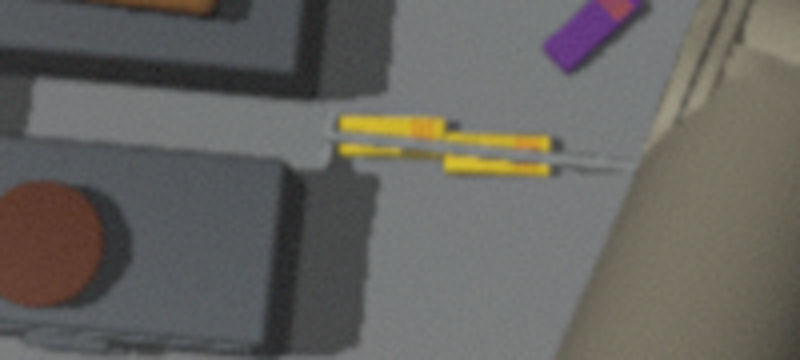

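View pics/w17.png

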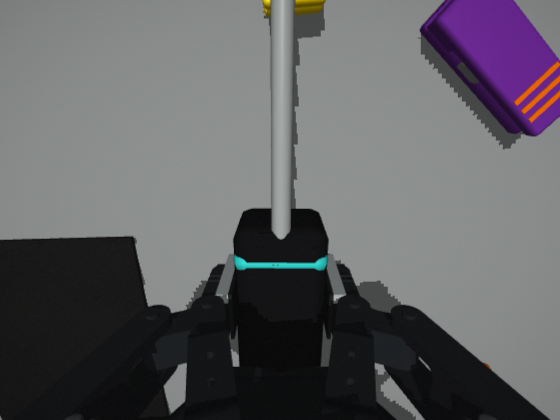

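Both clips are out of the mouth, at crop (392,135) and (498,155). I'll pull on another ~65 mm so the gripper has room at the towers.

step_arm(
  motion=[
    [-10,0,0,0,0,0],
    [-14,0,0,0,0,0],
    [-14,0,0,0,0,0],
    [-14,0,0,0,0,0],
    [-8,0,0,0,0,0],
    [0,0,0,0,0,0],
    [0,0,0,0,0,0],
  ],
)

```text
clock: 29.82
position: [0.561, -0.1244, 0.0054]
ee_rot: [0.736, 0.677, 0.002, -0.0]
ft_force: [-0.0, -0.5, -1.8]
grip_width: 0.461
```

step_arm(
  motion=[
    [2,0,0,0,0,0],
    [0,0,-10,0,0,0],
    [0,0,-20,0,0,0],
    [0,0,-20,0,0,0],
    [0,0,-15,0,0,0],
    [0,0,0,0,0,0],
    [0,0,0,0,0,0],
  ],
)

```text
clock: 30.7
position: [0.562, -0.1211, 0.0766]
ee_rot: [0.735, 0.678, 0.003, 0.001]
ft_force: [-0.4, -0.5, -1.9]
grip_width: 0.456
```

```bash
python3 plan.py 0.4346 -0.1045 0.068 -6.7 8; python3 - <<'E'
from det import *
im=manip.camera("top"); cv2.imwrite("pics/t18.png",im)
for c in clips(im,manip.camera_info("top")): print("T",c)
im=manip.camera("wrist"); cv2.imwrite("pics/w18.png",im)
E
```

```text
now [ 0.562  -0.1211  0.0766] yaw -4.6 tilt-z [ 0.005  0.004 -1.   ] j7 0.34 t 30.7
[0.8, -16.1, 1.0, 0.0, -0.0, 0.3]
[0.7, -16.1, 1.0, 0.0, -0.0, 0.3]
[0.6, -16.1, 1.0, 0.0, -0.0, 0.3]
[0.6, -16.1, 1.0, 0.0, -0.0, 0.3]
[0.5, -16.1, 1.0, 0.0, -0.0, 0.3]
[0.4, -16.1, 1.0, 0.0, -0.0, 0.3]
[0.4, -16.1, 1.0, 0.0, -0.0, 0.3]
[0.3, -16.1, 1.1, 0.0, -0.0, 0.3]
T {'px': array([265.8, 220.6]), 'area': 363, 'xy': array([0.5753, 0.0585]), 'L': np.float64(0.1311), 'S': np.float64(0.0215), 'ang': np.float64(84.5)}
T {'px': array([412.6, 276. ]), 'area': 255, 'xy': array([ 0.4433, -0.3023]), 'L': np.float64(0.0669), 'S': np.float64(0.0224), 'ang': np.float64(86.3)}
T {'px': array([457.5, 277.6]), 'area': 254, 'xy': array([ 0.4407, -0.4122]), 'L': np.float64(0.0674), 'S': np.float64(0.0223), 'ang': np.float64(86.3)}
```

View pics/t18.png

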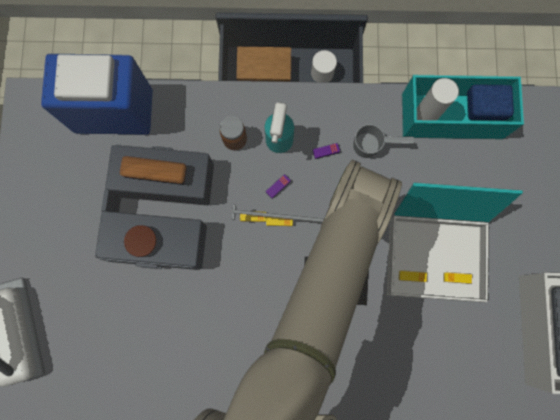

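View pics/w18.png

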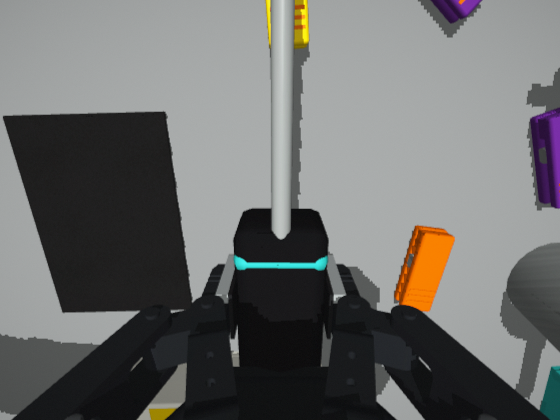

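Both gap clips are out, at top px (252,218) and (280,223). I'm returning the rod to the mat.

step_arm(
  motion=[
    [2,-16,0,0,0,0.2],
    [1,-16,0,0,0,0.2],
    [1,-16,0,0,0,0.2],
    [1,-16,0,0,0,0.2],
    [1,-16,0,0,0,0.2],
    [1,-16,0,0,0,0.2],
    [1,-16,2,0,0,0.2],
    [0,-14,2,0,0,0],
    [0,0,0,0,0,0],
    [0,0,0,0,0,0],
  ],
)

```text
clock: 32.05
position: [0.4303, -0.1015, 0.0672]
ee_rot: [0.744, 0.668, -0.001, -0.002]
ft_force: [0.4, 0.6, -3.1]
grip_width: 0.454
```

```bash
python3 plan.py 0.432 -0.111 0.006 -5.2 5; python3 - <<'E'
from det import *
im=manip.camera("wrist"); cv2.imwrite("pics/w19.png",im)
E
```

```text
now [ 0.4303 -0.1015  0.0672] yaw -6.1 tilt-z [-0.004  0.001 -1.   ] j7 0.14 t 32.05
[-1.9, 0.6, 12.2, -0.0, -0.0, -0.2]
[-1.9, 0.6, 12.2, -0.0, -0.0, -0.2]
[-1.9, 0.6, 12.2, -0.0, -0.0, -0.2]
[-1.9, 0.5, 12.2, -0.0, -0.0, -0.2]
[-1.9, 0.5, 12.2, -0.0, -0.0, -0.2]
```

View pics/w19.png

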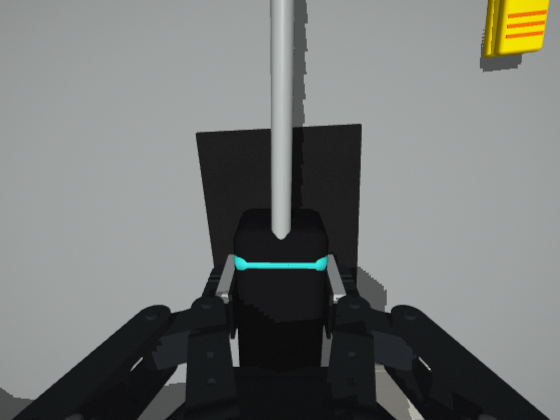

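step_arm(
  motion=[
    [-2,0,14,0,0,0],
    [-2,0,14,0,0,0],
    [-2,0,13,0,0,0],
    [-2,0,10,0,0,0],
    [-1,0,6,0,0,0],
    [0,0,1,0,0,0],
    [0,0,0,0,0,0],
  ],
)

```text
clock: 32.98
position: [0.4325, -0.1117, 0.0078]
ee_rot: [0.744, 0.668, -0.001, -0.0]
ft_force: [-0.3, -0.8, -2.0]
grip_width: 0.452
```

```bash
python3 plan.py 0.432 -0.111 0.0055 -5.2 1; python3 -c "
from h import *; print(manip.get_obs()['ft_force'])"
```

```text
now [ 0.4325 -0.1117  0.0078] yaw -6.1 tilt-z [-0.002 -0.001 -1.   ] j7 0.3 t 32.98
[0.6, -0.6, 2.3, -0.1, 0.1, -0.9]
[-0.26815803 -0.7945388  -2.03639168]
```

step_arm(
  motion=[
    [0,0,2.5,0,0,0],
    [0,0,0,0,0,0],
  ],
)

```text
clock: 33.22
position: [0.4331, -0.1115, 0.0057]
ee_rot: [0.744, 0.668, -0.001, 0.0]
ft_force: [0.1, -0.7, -2.4]
grip_width: 0.456
```

step_arm(
  motion=[
    [0,0,0,0,0,0],
    [0,0,0,0,0,0],
    [0,0,0,0,0,0],
    [0,0,0,0,0,0],
  ],
  jaw=62,
  force=40,
)

```text
clock: 33.72
position: [0.4338, -0.1114, 0.0063]
ee_rot: [0.744, 0.668, 0.0, 0.001]
ft_force: [0.1, 0.7, -0.5]
grip_width: 0.725
```

step_arm(
  motion=[
    [0,0,-10,0,0,0],
    [0,0,-25,0,0,0],
    [0,0,-30,0,0,0],
    [0,0,-30,0,0,0],
    [0,0,-30,0,0,0],
    [0,0,0,0,0,0],
    [0,0,0,0,0,0],
  ],
)

```text
clock: 34.6
position: [0.4333, -0.1126, 0.1375]
ee_rot: [0.745, 0.667, 0.0, 0.001]
ft_force: [-0.6, 0.5, -0.0]
grip_width: 0.725
```

```bash
python3 - <<'E'
from det import *
im=manip.camera("top"); cv2.imwrite("pics/t20.png",im)
for c in clips(im,manip.camera_info("top")): print("T",c)
im=im[150:310,200:400]; cv2.imwrite("pics/t20c.png",cv2.resize(im,None,fx=3.7,fy=3.7,interpolation=cv2.INTER_CUBIC))
im=manip.camera("wrist"); cv2.imwrite("pics/w20.png",im)
E
python3 plan.py 0.573 0.025 0.13 -5 6
```

```text
T {'px': array([265.9, 218.5]), 'area': 523, 'xy': array([0.5805, 0.0584]), 'L': np.float64(0.1324), 'S': np.float64(0.0315), 'ang': np.float64(81.9)}
T {'px': array([414. , 276.1]), 'area': 232, 'xy': array([ 0.4431, -0.3057]), 'L': np.float64(0.0602), 'S': np.float64(0.0224), 'ang': np.float64(86.3)}
T {'px': array([457.5, 277.5]), 'area': 258, 'xy': array([ 0.441 , -0.4122]), 'L': np.float64(0.0676), 'S': np.float64(0.0226), 'ang': np.float64(85.5)}
now [ 0.4332 -0.1128  0.1372] yaw -6.3 tilt-z [ 0.001 -0.001 -1.   ] j7 0.04 t 34.7
[25.4, 20.7, 1.2, 0.0, 0.0, -0.2]
[25.3, 20.7, 1.2, 0.0, 0.0, -0.2]
[25.2, 20.8, 1.2, 0.0, 0.0, -0.2]
[25.1, 20.9, 1.2, 0.0, 0.0, -0.2]
[25.1, 21.0, 1.2, 0.0, 0.0, -0.2]
[25.0, 21.1, 1.2, 0.0, 0.0, -0.2]
```

View pics/t20c.png

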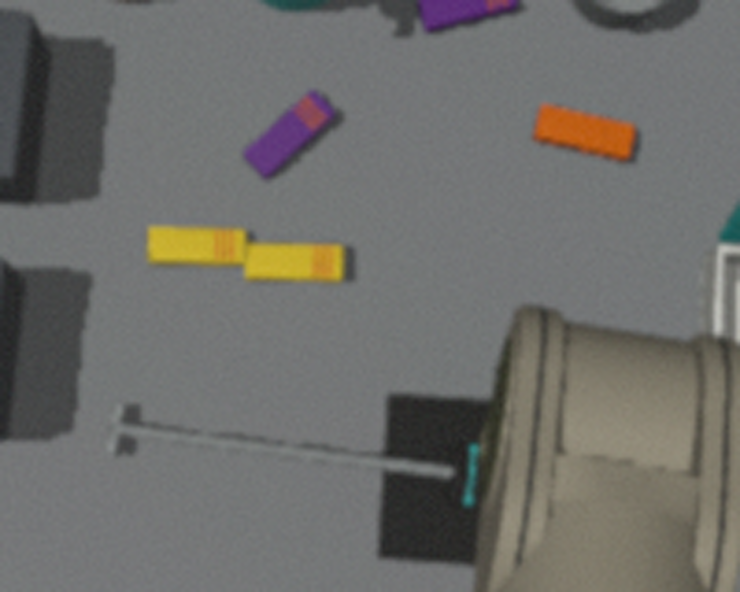

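View pics/w20.png

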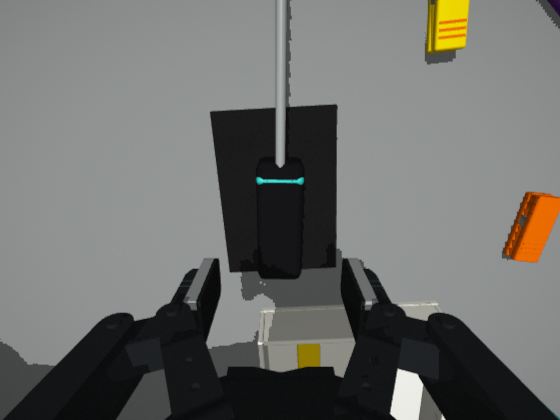

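The rod is back on the mat. The two gap clips lie end to end, centred at crop (197,245) and (296,262).

```bash
python3 - <<'E'
from h import *
i=manip.camera_info("top")
for c in [(197,245),(296,262),(148,245),(247,247),(245,262),(346,263)]: print(c,onplane(i,c[0]/3.7+199.65,c[1]/3.7+149.65,.018).round(4))
E
python3 plan.py 0.575 0.015 0.12 -3.5 6
```

```text
(197, 245) [0.5867 0.0908 0.018 ]
(296, 262) [0.576  0.0242 0.018 ]
(148, 245) [0.5862 0.1237 0.018 ]
(247, 247) [0.5858 0.0572 0.018 ]
(245, 262) [0.5756 0.0584 0.018 ]
(346, 263) [ 0.5758 -0.0093  0.018 ]
now [ 0.4332 -0.1128  0.1372] yaw -6.3 tilt-z [ 0.001 -0.001 -1.   ] j7 0.04 t 34.7
[23.8, 21.2, 2.8, 0.0, 0.0, -0.5]
[23.6, 21.4, 2.8, 0.0, 0.0, -0.5]
[23.4, 21.5, 2.9, 0.0, 0.0, -0.5]
[23.2, 21.7, 2.9, 0.0, 0.0, -0.5]
[23.1, 21.9, 2.9, 0.0, 0.0, -0.5]
[22.9, 22.1, 2.9, 0.0, 0.0, -0.5]
```

step_arm(
  motion=[
    [24,21,0,0,0,-0.5],
    [24,21,0,0,0,-0.5],
    [24,21,0,0,0,-0.5],
    [23,22,0,0,0,-0.5],
    [20,22,0,0,0,-0.5],
    [0,12,0,0,0,-0.5],
    [0,0,0,0,0,0],
    [0,0,0,0,0,0],
  ],
  jaw=52,
)

```text
clock: 35.7
position: [0.562, -0.0092, 0.1296]
ee_rot: [0.728, 0.686, -0.006, -0.001]
ft_force: [0.5, 0.6, 0.2]
grip_width: 0.608
```

```bash
python3 - <<'E'
from det import *
i=manip.camera_info("wrist"); im=manip.camera("wrist"); cv2.imwrite("pics/w21.png",im); np.savez("pics/w21.npz",**i)
for c in clips(im,i): print(c)
E
python3 plan.py 0.576 0.0242 0.05 -3 5
```

```text
{'px': array([302.2, 110.4]), 'area': 5206, 'xy': array([0.5824, 0.0593]), 'L': np.float64(0.1331), 'S': np.float64(0.0292), 'ang': np.float64(81.3)}
now [ 0.562  -0.0093  0.1298] yaw -3.5 tilt-z [-0.011 -0.007 -1.   ] j7 0.1 t 35.75
[7.0, 2.6, 15.9, -0.1, 0.1, -0.1]
[7.0, 2.5, 15.9, -0.1, 0.1, -0.1]
[6.9, 2.5, 15.9, -0.1, 0.1, -0.1]
[6.9, 2.5, 15.9, -0.1, 0.1, -0.1]
[6.9, 2.5, 15.9, -0.1, 0.1, -0.1]
```

View pics/w21.png

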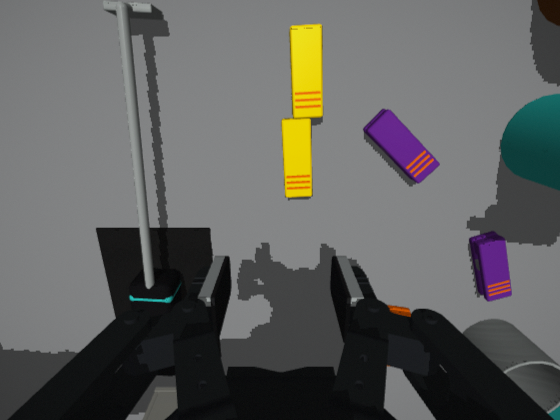

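```bash
python3 - <<'E'
from h import *
i=dict(np.load("pics/w21.npz"))
for n,P in dict(near=[(282,119),(310,119),(313,196),(286,198)],far=[(290,25),(322,25),(323,116),(292,117)]).items():
    W=np.array([onplane(i,*p,.018)[:2] for p in P]); u=(W[0]+W[1]-W[2]-W[3])/2
    print(n,W.mean(0).round(4),"L",np.linalg.norm(u).round(4),"W",np.linalg.norm(W[0]-W[1]).round(4),"ang",np.degrees(np.arctan2(u[1],u[0])).round(1))
E
```

```text
near [0.5781 0.0263] L 0.0655 W 0.0223 ang 90.2
far [0.5876 0.0924] L 0.0639 W 0.0232 ang 89.3
```

```bash
python3 plan.py 0.577 0.0235 0.05 -0.5 5
```

```text
now [ 0.562  -0.0093  0.1298] yaw -3.5 tilt-z [-0.011 -0.007 -1.   ] j7 0.1 t 35.75
[6.9, 2.8, 15.9, -0.1, 0.1, -0.6]
[6.8, 2.8, 15.9, -0.1, 0.1, -0.6]
[6.8, 2.8, 15.9, -0.1, 0.1, -0.6]
[6.7, 2.9, 15.9, -0.1, 0.1, -0.6]
[6.6, 2.9, 15.9, -0.1, 0.1, -0.6]
```

step_arm(
  motion=[
    [7,3,16,0,0,-0.6],
    [7,3,16,0,0,-0.6],
    [7,3,16,0,0,-0.6],
    [7,3,16,0,0,-0.6],
    [5,3,10,0,0,-0.6],
    [0,0,0,0,0,0],
    [0,0,0,0,0,0],
  ],
)

```text
clock: 36.62
position: [0.5772, 0.0248, 0.0492]
ee_rot: [0.709, 0.706, -0.006, -0.002]
ft_force: [-0.1, -0.6, -0.6]
grip_width: 0.606
```

```bash
python3 plan.py 0.577 0.0235 0.003 -0.5 4
```

```text
now [0.5772 0.0248 0.0492] yaw -0.2 tilt-z [-0.012 -0.006 -1.   ] j7 0.16 t 36.62
[-0.3, 0.1, 11.6, -0.2, 0.1, 0.1]
[-0.3, 0.1, 11.6, -0.2, 0.1, 0.1]
[-0.3, 0.0, 11.6, -0.2, 0.1, 0.1]
[-0.3, 0.0, 11.6, -0.2, 0.1, 0.1]
```

step_arm(
  motion=[
    [0,0,12,-0.3,0.2,0],
    [0,0,12,-0.3,0.2,0],
    [0,0,12,0,0,0],
    [0,0,8,0,0,0],
    [0,0,2,0,0,0],
    [0,0,0,0,0,0],
  ],
)

```text
clock: 37.38
position: [0.577, 0.0241, 0.0005]
ee_rot: [0.709, 0.705, 0.0, -0.001]
ft_force: [0.4, -0.0, 0.3]
grip_width: 0.607
```

step_arm(
  motion=[
    [0,0,0,0,0,0],
    [0,0,0,0,0,0],
    [0,0,0,0,0,0],
    [0,0,0,0,0,0],
  ],
  jaw=10,
)

```text
clock: 37.88
position: [0.5778, 0.0242, 0.0015]
ee_rot: [0.709, 0.705, 0.001, -0.0]
ft_force: [-0.3, -0.7, -1.3]
grip_width: 0.27
```

step_arm(
  motion=[
    [0,0,-15,0,0,0],
    [0,0,-30,0,0,0],
    [0,0,-30,0,0,0],
    [0,0,-30,0,0,0],
    [0,0,0,0,0,0],
  ],
)

```text
clock: 38.5
position: [0.578, 0.0234, 0.1135]
ee_rot: [0.709, 0.705, 0.002, 0.0]
ft_force: [0.1, 0.3, -0.6]
grip_width: 0.268
```

```bash
python3 plan.py 0.48 -0.15 0.13 -3.5 6;python3 - <<'E'
from det import *
im=manip.camera("wrist"); cv2.imwrite("pics/w22.png",im)
E
```

```text
now [0.578  0.0234 0.1135] yaw -0.4 tilt-z [ 0.003  0.002 -1.   ] j7 0.12 t 38.5
[-29.0, -16.1, -2.9, 0.0, -0.0, 0.5]
[-29.2, -15.9, -2.9, 0.0, -0.0, 0.5]
[-29.3, -15.6, -2.8, 0.0, -0.0, 0.5]
[-29.4, -15.3, -2.8, 0.0, -0.0, 0.5]
[-29.6, -15.1, -2.8, 0.0, -0.0, 0.5]
[-29.7, -14.8, -2.8, 0.0, -0.0, 0.5]
```

View pics/w22.png

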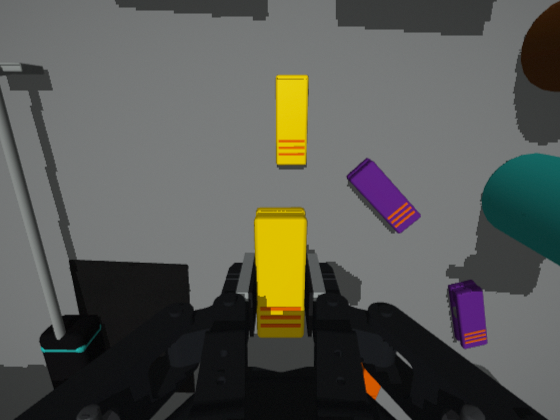

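The clip is held. I'm carrying it to the case slot at (0.493, -0.417).

step_arm(
  motion=[
    [-29,-15,-3,0,0,0.5],
    [-29,-15,-3,0,0,0.5],
    [-29,-15,-3,0,0,0.5],
    [-29,-14,-3,0,0,0.5],
    [-30,-13,-3,0,0,0.5],
    [-35,-10,-3,0,0,0.5],
    [-40,0,0,0,0,0],
    [-40,0,0,0,0,0],
    [-40,0,0,0,0,0],
    [-40,0,0,0,0,0],
    [-40,0,0,0,0,0],
    [-25,0,0,0,0,0],
    [0,0,0,0,0,0],
    [0,0,0,0,0,0],
  ],
)

```text
clock: 40.3
position: [0.4586, -0.4035, 0.1292]
ee_rot: [0.731, 0.682, 0.001, -0.002]
ft_force: [0.2, -0.7, -0.3]
grip_width: 0.273
```

```bash
python3 plan.py 0.493 -0.417 0.06 -3.5 4;python3 - <<'E'
from det import *
im=manip.camera("wrist"); cv2.imwrite("pics/w23.png",im)
E
```

```text
now [ 0.4586 -0.4035  0.1292] yaw -4.0 tilt-z [-0.002  0.003 -1.   ] j7 0.9 t 40.3
[-2.8, 8.9, 17.3, -0.0, -0.0, -0.1]
[-2.8, 8.8, 17.3, -0.0, -0.0, -0.1]
[-2.8, 8.8, 17.3, -0.0, -0.0, -0.1]
[-2.9, 8.8, 17.3, -0.0, -0.0, -0.1]
```

View pics/w23.png

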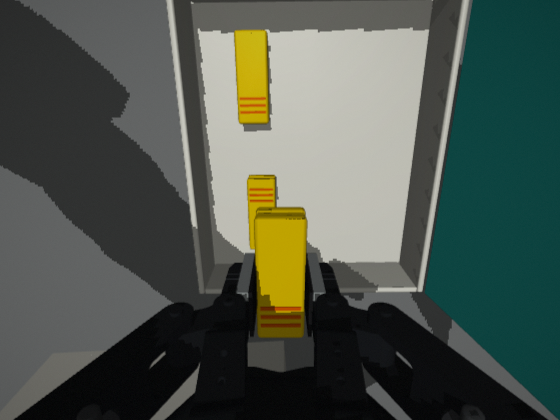

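Both earlier clips lie flat at (253,77) and (262,212). I'll shift sideways at height first, then lower.

step_arm(
  motion=[
    [-4,14,0,0,0,0],
    [-4,14,0,0,0,0],
    [-4,11,0,0,0,0],
    [0,0,15,0,0,0],
    [0,0,20,0,0,0],
    [0,0,20,0,0,0],
    [0,0,8,0,0,0],
    [0,0,0,0,0,0],
  ],
)

```text
clock: 41.35
position: [0.5001, -0.4141, 0.06]
ee_rot: [0.729, 0.684, 0.001, -0.003]
ft_force: [-0.4, -0.2, -0.4]
grip_width: 0.273
```

```bash
python3 plan.py 0.498 -0.417 0.009 -3.5 4;python3 - <<'E'
from det import *
im=manip.camera("wrist"); cv2.imwrite("pics/w24.png",im)
E
```

```text
now [ 0.5001 -0.4141  0.06  ] yaw -3.7 tilt-z [-0.003  0.007 -1.   ] j7 0.92 t 41.35
[-0.8, -0.4, 12.7, -0.0, -0.1, -0.0]
[-0.8, -0.5, 12.7, -0.0, -0.1, -0.0]
[-0.8, -0.5, 12.7, -0.0, -0.1, -0.0]
[-0.8, -0.5, 12.7, -0.0, -0.1, -0.0]
```

View pics/w24.png

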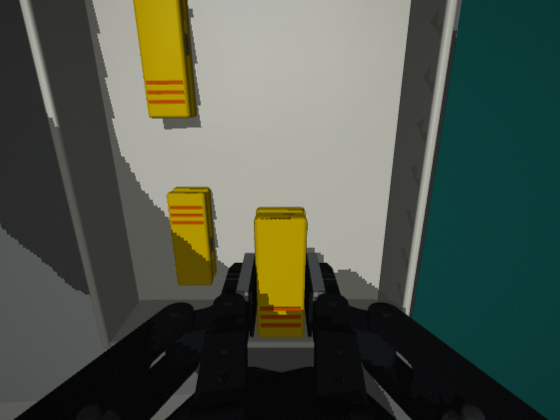

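step_arm(
  motion=[
    [-1,0,14,0,0,0],
    [-1,0,14,0,0,0],
    [0,0,13,0,0,0],
    [0,0,8,0,0,0],
    [0,0,1,0,0,0],
    [0,0,0,0,0,0],
  ],
)

```text
clock: 42.15
position: [0.5004, -0.4165, 0.0076]
ee_rot: [0.729, 0.684, 0.002, -0.002]
ft_force: [-0.4, -0.3, -1.1]
grip_width: 0.268
```

step_arm(
  motion=[
    [0,0,0,0,0,0],
    [0,0,0,0,0,0],
    [0,0,0,0,0,0],
  ],
  jaw=40,
)

```text
clock: 42.52
position: [0.501, -0.417, 0.0088]
ee_rot: [0.729, 0.684, 0.002, -0.002]
ft_force: [0.2, 1.2, -0.4]
grip_width: 0.468
```

step_arm(
  motion=[
    [0,0,-15,0,0,0],
    [0,0,-35,0,0,0],
    [0,0,-40,0,0,0],
    [0,0,-30,0,0,0],
    [20,-8,0,0,0,0],
    [40,-8,0,0,0,0],
    [40,-8,0,0,0,0],
    [40,0,0,0,0,0],
    [40,0,0,0,0,0],
    [40,0,0,0,0,0],
    [40,0,0,0,0,0],
    [40,0,0,0,0,0],
    [0,0,0,0,0,0],
  ],
)

```text
clock: 44.15
position: [0.4973, -0.1114, 0.1464]
ee_rot: [0.731, 0.682, 0.006, 0.003]
ft_force: [0.4, -0.7, -0.0]
grip_width: 0.468
```

```bash
python3 plan.py 0.5872 0.055 0.13 -0.7 4;python3 - <<'E'
from det import *
im=manip.camera("top"); cv2.imwrite("pics/t25.png",im)
for c in clips(im,manip.camera_info("top")): print("T",c)
E
```

```text
now [ 0.4973 -0.1114  0.1464] yaw -4.0 tilt-z [ 0.013  0.004 -1.   ] j7 0.22 t 44.15
[43.1, 19.5, 4.6, 0.2, -0.1, -0.8]
[42.8, 20.1, 4.4, 0.2, -0.1, -0.8]
[42.5, 20.7, 4.3, 0.2, -0.1, -0.8]
[42.2, 21.3, 4.2, 0.2, -0.1, -0.8]
T {'px': array([253. , 216.2]), 'area': 258, 'xy': array([0.586 , 0.0906]), 'L': np.float64(0.0655), 'S': np.float64(0.024), 'ang': np.float64(87.7)}
T {'px': array([457.4, 253.3]), 'area': 249, 'xy': array([ 0.5002, -0.4145]), 'L': np.float64(0.0676), 'S': np.float64(0.023), 'ang': np.float64(86.3)}
T {'px': array([412.7, 276. ]), 'area': 252, 'xy': array([ 0.4433, -0.3027]), 'L': np.float64(0.0662), 'S': np.float64(0.0226), 'ang': np.float64(86.7)}
T {'px': array([457.5, 277.5]), 'area': 257, 'xy': array([ 0.441 , -0.4122]), 'L': np.float64(0.0675), 'S': np.float64(0.0225), 'ang': np.float64(86.0)}
```

View pics/t25.png

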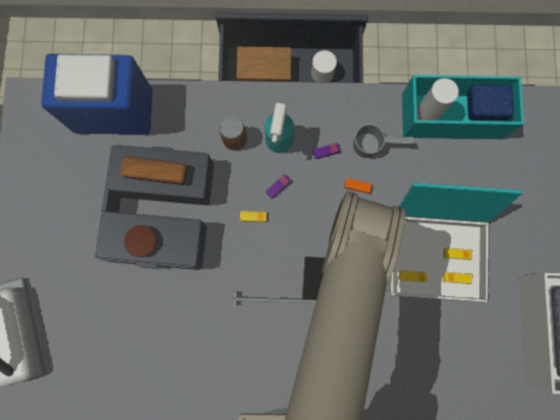

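Three clips are in the case. The rod has been knocked aside (foot now at (235,298)), which I'll sort out later. The last clip is at (253,216).

step_arm(
  motion=[
    [42,20,4,0.2,0,-0.8],
    [42,20,4,0.2,0,-0.8],
    [42,20,4,0.2,0,-0.8],
    [38,20,4,0.2,0,-0.8],
    [10,5,0,0,0,0],
    [0,0,0,0,0,0],
    [0,0,0,0,0,0],
  ],
  jaw=52,
)

```text
clock: 45.08
position: [0.5959, 0.0474, 0.1362]
ee_rot: [0.718, 0.696, 0.003, 0.001]
ft_force: [-0.1, 0.1, 0.1]
grip_width: 0.607
```

```bash
python3 - <<'E'
from det import *
i=manip.camera_info("wrist"); im=manip.camera("wrist"); cv2.imwrite("pics/w26.png",im)
for c in clips(im,i): print(c)
E
python3 plan.py 0.587 0.0905 0.05 -1 5
```

```text
{'px': array([267.1, 147.9]), 'area': 2167, 'xy': array([0.5874, 0.0926]), 'L': np.float64(0.0659), 'S': np.float64(0.0235), 'ang': np.float64(89.7)}
now [0.5959 0.0473 0.1362] yaw -1.8 tilt-z [ 0.005  0.003 -1.   ] j7 0.07 t 45.12
[8.5, -2.1, 17.3, 0.1, -0.0, -0.2]
[8.6, -2.1, 17.3, 0.1, -0.0, -0.2]
[8.6, -2.0, 17.3, 0.1, -0.0, -0.2]
[8.6, -2.0, 17.3, 0.1, -0.0, -0.2]
[8.6, -2.0, 17.2, 0.1, -0.0, -0.2]
```

View pics/w26.png

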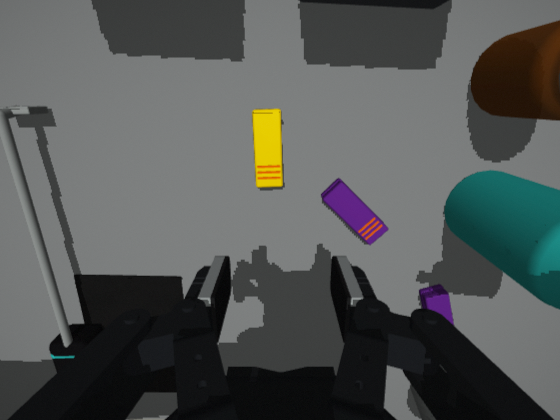

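The clip is at (267,148). The purple corner at (322,195) lies outside the finger footprint. I'm grasping it.

step_arm(
  motion=[
    [9,-2,17,0,0,-0.2],
    [9,-2,17,0,0,-0.2],
    [9,-2,17,0,0,-0.2],
    [9,-2,17,0,0,-0.2],
    [6,-2,10,0,0,-0.2],
    [0,0,0,0,0,0],
    [0,0,0,0,0,0],
  ],
  jaw=46,
)

```text
clock: 46.0
position: [0.5852, 0.0917, 0.0519]
ee_rot: [0.712, 0.702, 0.002, 0.0]
ft_force: [0.1, -0.5, -0.4]
grip_width: 0.542
```

```bash
python3 plan.py 0.587 0.0915 0.003 -0.7 4
```

```text
now [0.5852 0.0917 0.0519] yaw -0.8 tilt-z [ 0.003  0.002 -1.   ] j7 0.06 t 46.0
[-0.1, 0.4, 12.2, 0.0, -0.0, -0.0]
[-0.1, 0.4, 12.2, 0.0, -0.0, -0.0]
[-0.1, 0.4, 12.2, 0.0, -0.0, -0.0]
[-0.0, 0.4, 12.2, 0.0, -0.0, -0.0]
```

step_arm(
  motion=[
    [0,1,13,0,0,0],
    [0,1,13,0,0,0],
    [0,0,12,0,0,0],
    [0,0,8,0,0,0],
    [0,0,2,0,0,0],
    [0,0,0,0,0,0],
  ],
)

```text
clock: 46.75
position: [0.5881, 0.0908, 0.0009]
ee_rot: [0.713, 0.702, 0.002, 0.001]
ft_force: [0.6, 0.1, 0.7]
grip_width: 0.538
```

step_arm(
  motion=[
    [0,0,0,0,0,0],
    [0,0,0,0,0,0],
    [0,0,0,0,0,0],
    [0,0,0,0,0,0],
  ],
  jaw=10,
)

```text
clock: 47.25
position: [0.5887, 0.091, 0.0019]
ee_rot: [0.713, 0.702, 0.003, 0.001]
ft_force: [-0.9, -0.3, -1.0]
grip_width: 0.267
```

step_arm(
  motion=[
    [0,0,-15,0,0,0],
    [0,0,-30,0,0,0],
    [0,0,-30,0,0,0],
    [0,0,-30,0,0,0],
    [0,0,0,0,0,0],
  ],
)

```text
clock: 47.88
position: [0.5886, 0.09, 0.114]
ee_rot: [0.713, 0.701, 0.004, 0.001]
ft_force: [-0.1, -0.2, -1.5]
grip_width: 0.267
```

```bash
python3 plan.py 0.5 -0.12 0.13 -3.5 7;python3 - <<'E'
from det import *
im=manip.camera("wrist"); cv2.imwrite("pics/w27.png",im)
E
```

```text
now [0.5886 0.09   0.114 ] yaw -1.0 tilt-z [ 0.007  0.003 -1.   ] j7 0.02 t 47.88
[-30.2, -12.1, -2.5, 0.1, -0.0, 0.4]
[-30.3, -11.9, -2.4, 0.1, -0.0, 0.4]
[-30.4, -11.8, -2.4, 0.1, -0.0, 0.4]
[-30.4, -11.6, -2.4, 0.1, -0.0, 0.4]
[-30.5, -11.4, -2.4, 0.1, -0.0, 0.4]
[-30.6, -11.2, -2.3, 0.1, -0.0, 0.4]
[-30.7, -11.0, -2.3, 0.1, -0.0, 0.4]
```

View pics/w27.png

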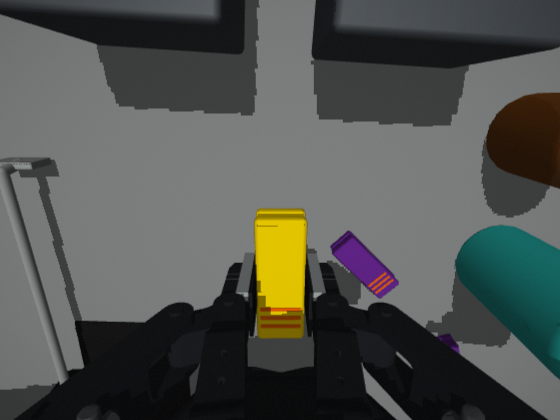

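step_arm(
  motion=[
    [-30,-11,-3,0,0,0.4],
    [-30,-11,-3,0,0,0.4],
    [-30,-11,-3,0,0,0.4],
    [-30,-11,-3,0,0,0.4],
    [-30,-10,-3,0,0,0.4],
    [-30,-9,-3,0,0,0.4],
    [-35,-5,-2,0,0,0.4],
    [-40,0,0,0,0,0],
    [-40,0,0,0,0,0],
    [-40,0,0,0,0,0],
    [-30,0,0,0,0,0],
    [-15,0,0,0,0,0],
    [0,0,0,0,0,0],
    [0,0,0,0,0,0],
  ],
)

```text
clock: 49.68
position: [0.4846, -0.3108, 0.1309]
ee_rot: [0.734, 0.679, 0.003, -0.001]
ft_force: [0.4, 0.0, -0.1]
grip_width: 0.267
```

```bash
python3 plan.py 0.505 -0.306 0.12 -3.5 2;python3 - <<'E'
from det import *
im=manip.camera("wrist"); cv2.imwrite("pics/w28.png",im)
E
```

```text
now [ 0.4846 -0.3108  0.1309] yaw -4.4 tilt-z [ 0.003  0.005 -1.   ] j7 0.72 t 49.67
[3.2, 9.9, 5.5, 0.1, -0.1, -0.5]
[3.1, 10.0, 5.5, 0.1, -0.1, -0.5]
```

View pics/w28.png

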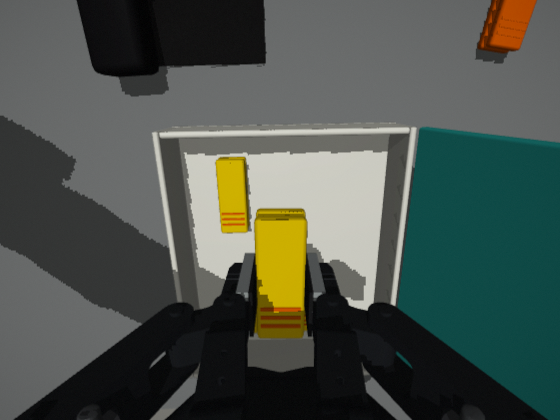

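step_arm(
  motion=[
    [3,11,0,0,0,-0.5],
    [3,11,0,0,0,-0.5],
    [0,2,10,0,0,0],
    [0,0,20,0,0,0],
    [0,0,20,0,0,0],
    [0,0,15,0,0,0],
    [0,0,0,0,0,0],
  ],
)

```text
clock: 50.6
position: [0.511, -0.3026, 0.0595]
ee_rot: [0.726, 0.688, 0.002, -0.002]
ft_force: [-0.0, -0.3, -0.8]
grip_width: 0.266
```

```bash
python3 plan.py 0.505 -0.306 0.009 -3.5 4;python3 - <<'E'
from det import *
im=manip.camera("wrist"); cv2.imwrite("pics/w29.png",im)
E
```

```text
now [ 0.511  -0.3026  0.0595] yaw -3.1 tilt-z [ 0.     0.006 -1.   ] j7 0.77 t 50.6
[-1.0, -1.4, 12.6, -0.0, -0.1, 0.1]
[-1.0, -1.4, 12.6, -0.0, -0.1, 0.1]
[-1.0, -1.4, 12.6, -0.0, -0.1, 0.1]
[-0.9, -1.4, 12.6, -0.0, -0.1, 0.1]
```

View pics/w29.png

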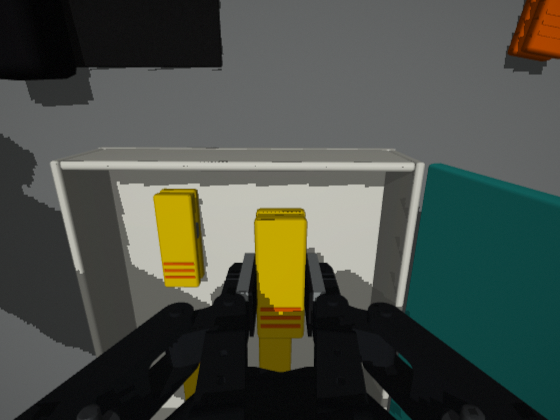

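step_arm(
  motion=[
    [-1,-1,14,0,0,0],
    [-1,-1,14,0,0,0],
    [0,-1,13,0,0,0],
    [0,0,8,0,0,0],
    [0,0,1,0,0,0],
    [0,0,0,0,0,0],
  ],
)

```text
clock: 51.4
position: [0.5086, -0.3052, 0.0077]
ee_rot: [0.726, 0.688, 0.003, -0.001]
ft_force: [0.6, -0.4, -0.3]
grip_width: 0.268
```

step_arm(
  motion=[
    [0,0,0,0,0,0],
    [0,0,0,0,0,0],
    [0,0,0,0,0,0],
  ],
  jaw=40,
)

```text
clock: 51.78
position: [0.5093, -0.3054, 0.0087]
ee_rot: [0.726, 0.688, 0.003, -0.0]
ft_force: [0.4, -0.0, 0.0]
grip_width: 0.468
```

step_arm(
  motion=[
    [0,0,-15,0,0,0],
    [0,0,-35,0,0,0],
    [0,0,-40,0,0,0],
    [0,0,-40,0,0,0],
    [20,-10,-40,0,0,0],
    [30,-15,0,0,0,0],
    [30,-20,0,0,0,0],
    [25,-20,0,0,0,0],
    [0,0,0,0,0,0],
    [0,0,0,0,0,0],
  ],
)

```text
clock: 53.02
position: [0.4483, -0.1981, 0.1924]
ee_rot: [0.728, 0.686, 0.007, 0.002]
ft_force: [-1.1, -0.9, 0.3]
grip_width: 0.47
```

```bash
python3 plan.py 0.43 -0.17 0.22 -3.5 1;python3 - <<'E'
from det import *
i=manip.camera_info("wrist");np.savez("pics/w30.npz",**i);im=manip.camera("wrist"); cv2.imwrite("pics/w30.png",im)
for c in clips(im,i,.023): print("W",c)
im=manip.camera("scene"); cv2.imwrite("pics/s30.png",im)
im=manip.camera("top"); cv2.imwrite("pics/t30.png",im)
for c in clips(im,manip.camera_info("top")): print("T",c)
E
```

```text
now [ 0.4483 -0.1981  0.1924] yaw -3.4 tilt-z [ 0.012  0.006 -1.   ] j7 0.33 t 53.02
[27.2, -19.6, -27.6, 0.7, -0.4, 0.1]
W {'px': array([280., 268.]), 'area': 1121, 'xy': array([ 0.4448, -0.2976]), 'L': np.float64(0.0709), 'S': np.float64(0.0224), 'ang': np.float64(87.2)}
W {'px': array([336. , 252.5]), 'area': 438, 'xy': array([ 0.5097, -0.281 ]), 'L': np.float64(0.0318), 'S': np.float64(0.0247), 'ang': np.float64(90.7)}
W {'px': array([325.3, 341.7]), 'area': 464, 'xy': array([ 0.4959, -0.4075]), 'L': np.float64(0.0774), 'S': np.float64(0.0168), 'ang': np.float64(86.5)}
W {'px': array([283., 343.]), 'area': 924, 'xy': array([ 0.4423, -0.4057]), 'L': np.float64(0.076), 'S': np.float64(0.0222), 'ang': np.float64(87.4)}
```

View pics/w30.png

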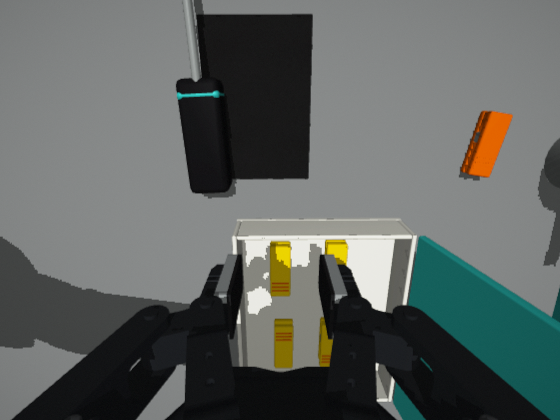

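View pics/t30.png

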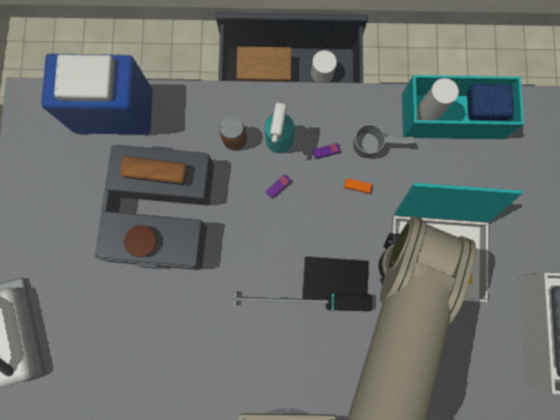

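View pics/s30.png

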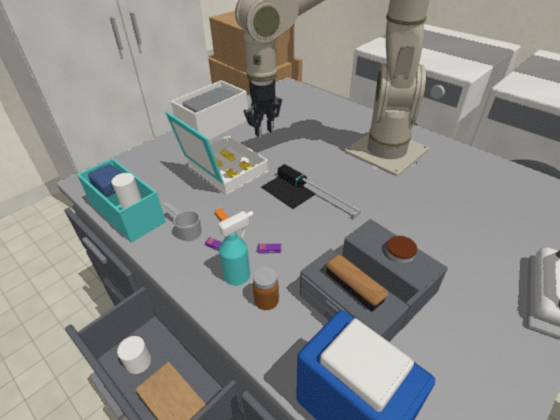

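All four clips lie in the case. The knocked rod's handle is now off the mat's near edge, at wrist (203,137). I'll measure it, regrip it and put it back.

```bash
python3 - <<'E'
from h import *
np.set_printoptions(precision=4,suppress=True)
im=cv2.imread("pics/w30.png"); g=cv2.convertScaleAbs(im[0:220,150:330],alpha=3)
cv2.imwrite("pics/w30c.png",cv2.resize(g,None,fx=2.7,fy=2.7,interpolation=cv2.INTER_CUBIC))
t=manip.camera_info("top"); print("foot",onplane(t,235.5,298,.022), "ring", onplane(t,333,303,.034))
E
```

```text
foot [0.3848 0.1282 0.022 ] ring [ 0.3759 -0.106   0.034 ]
```

View pics/w30c.png

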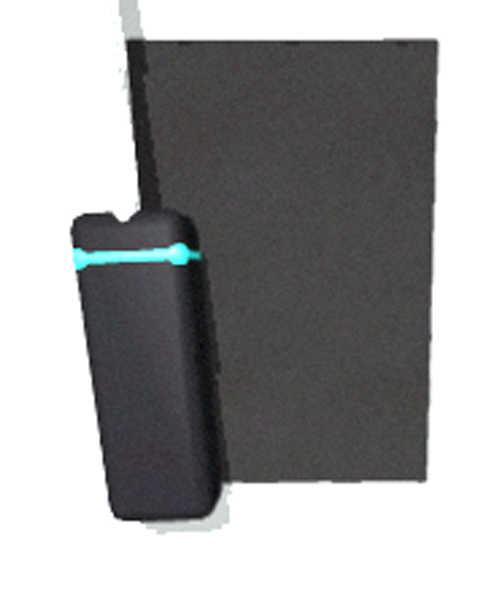

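```bash
python3 - <<'E'
from h import *
np.set_printoptions(precision=4,suppress=True)
i=dict(np.load("pics/w30.npz"))
f=lambda x,y,z: onplane(i,x/2.7+150-.3,y/2.7-.3,z)[:2]
fl,fr,bl,br=f(73,216,.034),f(187,213,.034),f(112,514,.034),f(208,514,.034)
print(fl,fr,bl,br,"L",np.linalg.norm((fl+fr-bl-br)/2),"W",np.linalg.norm(fl-fr),np.linalg.norm(bl-br))
u=(fl+fr-bl-br);u/=np.linalg.norm(u);print("yaw",np.degrees(np.arctan2(u[1],u[0])))
m=((bl+br)/2+.073*u+(fl+fr)/2-.033*u)/2; print("grip",m)
ft=np.array([.3848,.1282]); v=ft-m; print("foot dist",np.linalg.norm(v),"yaw",np.degrees(np.arctan2(v[1],v[0])))
E
python3 plan.py 0.376 -0.13 0.15 -2 4
```

```text
[ 0.363  -0.0903] [ 0.4013 -0.0915] [ 0.3603 -0.1944] [ 0.3963 -0.1966] L 0.10466662525426548 W 0.03831914020971307 0.03607542058785694
yaw 87.90407953568128
grip [ 0.3809 -0.1232]
foot dist 0.2514305711597857 yaw 89.11625984592885
now [ 0.448  -0.1987  0.1919] yaw -3.5 tilt-z [ 0.011  0.005 -1.   ] j7 0.33 t 53.17
[16.0, -19.1, 10.4, 0.1, -0.1, -0.4]
[16.1, -19.0, 10.4, 0.1, -0.1, -0.4]
[16.3, -18.9, 10.4, 0.1, -0.1, -0.4]
[16.4, -18.7, 10.4, 0.1, -0.1, -0.4]
```

The grip point is at (0.3805, -0.124) with yaw about 88.5°, near the inner reach limit. I'll grip 20 mm farther back, at (0.380, -0.144).

step_arm(
  motion=[
    [12,-18,20,0.2,0,-0.5],
    [13,-18,20,0.2,0,-0.5],
    [13,-18,20,0.2,0,-0.5],
    [13,-16,20,0.2,0,-0.5],
    [0,0,10,0,0,0],
    [0,0,0,0,0,0],
    [0,0,0,0,0,0],
  ],
  jaw=64,
)

```text
clock: 54.05
position: [0.381, -0.1498, 0.1002]
ee_rot: [0.72, 0.694, -0.003, -0.001]
ft_force: [0.4, -0.1, 0.1]
grip_width: 0.75
```

```bash
python3 plan.py 0.380 -0.144 0.06 -1.5 3;python3 - <<'E'
from det import *
print(manip.get_obs()["joint_pos"].round(2))
i=manip.camera_info("wrist");np.savez("pics/w31.npz",**i);im=manip.camera("wrist"); cv2.imwrite("pics/w31.png",im)
E
```

```text
now [ 0.381  -0.1498  0.1002] yaw -2.0 tilt-z [-0.005 -0.003 -1.   ] j7 0.16 t 54.05
[2.0, -0.3, 13.4, -0.1, 0.1, -0.2]
[2.0, -0.4, 13.4, -0.1, 0.1, -0.2]
[1.9, -0.4, 13.4, -0.1, 0.1, -0.2]
[-0.7  -0.1   0.94  2.19  0.1   1.02  0.16]
```

View pics/w31.png

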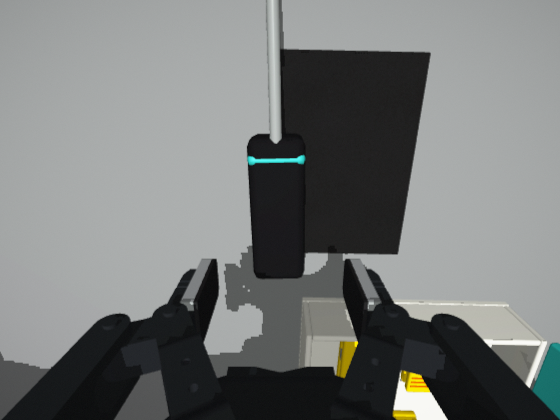

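The handle is centred between the jaws at (277,205) and aligned. I'm descending.

step_arm(
  motion=[
    [2,0,14,0,0,0],
    [2,0,14,0,0,0],
    [2,0,14,0,0,0],
    [0,0,14,0,0,0],
    [0,0,14,0,0,0],
    [0,0,12,0,0,0],
    [0,0,3,0,0,0],
    [0,0,0,0,0,0],
  ],
)

```text
clock: 55.1
position: [0.3879, -0.1472, 0.017]
ee_rot: [0.72, 0.694, -0.001, 0.004]
ft_force: [0.4, 0.4, -0.9]
grip_width: 0.75
```

```bash
python3 plan.py 0.380 -0.144 0.005 -1.5 1
```

```text
now [ 0.3879 -0.1472  0.017 ] yaw -2.1 tilt-z [ 0.003 -0.007 -1.   ] j7 0.42 t 55.1
[3.0, -8.0, 11.9, 0.2, 0.4, -0.6]
```

```bash
python3 -c "
from h import *; o=manip.get_obs(); print(o['joint_pos'].round(3), o['position'])"
```

```text
[-0.646  0.186  0.961  2.249 -0.207  0.79   0.416] [ 0.38785339 -0.14716743  0.01699943]
```

step_arm(
  motion=[
    [0,-4,6,0,0,0],
    [0,-4,6,0,0,0],
    [0,0,0,0,0,0],
  ],
)

```text
clock: 55.48
position: [0.38, -0.1469, 0.005]
ee_rot: [0.72, 0.694, -0.001, 0.004]
ft_force: [-0.3, -0.0, -0.6]
grip_width: 0.749
```

```bash
python3 -c "
from h import *; o=manip.get_obs(); print(o['joint_pos'].round(3), o['position'],o['ft_force'])"
```

```text
[-0.631  0.2    0.951  2.274 -0.23   0.757  0.442] [ 0.38000754 -0.14687215  0.00496201] [-0.33252729 -0.04488548 -0.59061618]
```

step_arm(
  motion=[
    [0,0,0,0,0,0],
    [0,0,0,0,0,0],
    [0,0,0,0,0,0],
    [0,0,0,0,0,0],
  ],
  jaw=30,
  force=80,
)

```text
clock: 55.98
position: [0.3802, -0.1468, 0.0054]
ee_rot: [0.72, 0.694, -0.0, 0.004]
ft_force: [0.4, -0.5, -0.5]
grip_width: 0.456
```

step_arm(
  motion=[
    [0,0,-10,0,0,0],
    [0,0,-15,0,0,0],
    [0,5,-15,0,0,0],
    [0,12,0,0,0,0],
    [2,12,0,0,0,0],
    [3,12,0,0,0,0],
    [3,8,0,0,0,0],
    [0,0,0,0,0,0],
    [0,0,0,0,0,0],
  ],
)

```text
clock: 57.1
position: [0.4289, -0.1397, 0.0456]
ee_rot: [0.72, 0.694, -0.001, 0.003]
ft_force: [-0.6, -0.2, -2.2]
grip_width: 0.453
```

```bash
python3 plan.py 0.434 -0.135 0.008 -2 4;python3 - <<'E'
from det import *
im=manip.camera("wrist"); cv2.imwrite("pics/w32.png",im)
im=manip.camera("scene"); cv2.imwrite("pics/s32.png",cv2.resize(im[130:240,230:390],None,fx=4.5,fy=4.5,interpolation=cv2.INTER_CUBIC))
E
```

```text
now [ 0.4289 -0.1397  0.0456] yaw -2.1 tilt-z [ 0.003 -0.006 -1.   ] j7 0.39 t 57.1
[1.3, 1.2, 9.4, 0.0, 0.1, -0.0]
[1.3, 1.2, 9.4, 0.0, 0.1, -0.0]
[1.3, 1.2, 9.4, 0.0, 0.1, -0.0]
[1.2, 1.2, 9.4, 0.0, 0.1, -0.0]
```

View pics/w32.png

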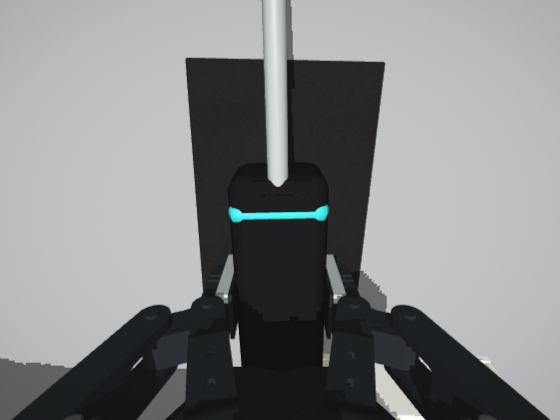

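View pics/s32.png

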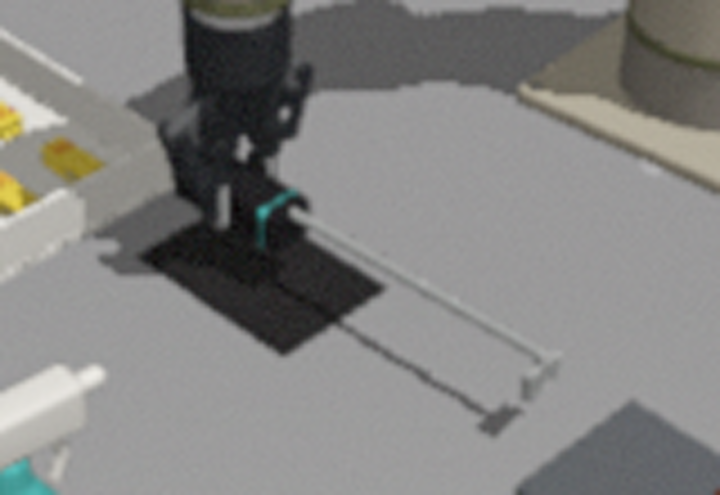

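The rod is held level above the mat. I'm lowering it.

step_arm(
  motion=[
    [2,1,10,0,0,0],
    [2,1,10,0,0,0],
    [2,1,9,0,0,0],
    [1,1,6,0,0,0],
    [0,0,3,0,0,0],
    [0,0,0,0,0,0],
  ],
)

```text
clock: 57.95
position: [0.4332, -0.1322, 0.0054]
ee_rot: [0.72, 0.694, -0.001, 0.002]
ft_force: [-3.2, 1.6, 7.3]
grip_width: 0.455
```

```bash
python3 plan.py 0.434 -0.134 0.008 -2 1;python3 -c "
from h import *; print(manip.get_obs()['ft_force'])"
```

```text
now [ 0.4332 -0.1322  0.0054] yaw -2.1 tilt-z [ 0.002 -0.004 -1.   ] j7 0.47 t 57.95
[-1.8, 0.8, -2.6, 0.1, 0.2, -0.1]
[-3.24800609  1.63561219  7.34971996]
```

Contact with the mat (7 N). I'm releasing the rod and retreating.

step_arm(
  motion=[
    [0,0,-2,0,0,0],
    [0,0,0,0,0,0],
  ],
)

```text
clock: 58.2
position: [0.4335, -0.1325, 0.0075]
ee_rot: [0.72, 0.694, -0.001, 0.002]
ft_force: [1.0, 0.3, -2.2]
grip_width: 0.456
```

step_arm(
  motion=[
    [0,0,0,0,0,0],
    [0,0,0,0,0,0],
    [0,0,0,0,0,0],
    [0,0,0,0,0,0],
  ],
  jaw=64,
  force=40,
)

```text
clock: 58.7
position: [0.434, -0.1325, 0.0078]
ee_rot: [0.72, 0.694, -0.0, 0.003]
ft_force: [0.1, 0.0, -0.3]
grip_width: 0.742
```

step_arm(
  motion=[
    [0,0,-10,0,0,0],
    [0,0,-25,0,0,0],
    [0,0,-40,0,0,0],
    [0,0,-40,0,0,0],
    [0,0,-40,0,0,0],
    [0,0,-40,0,0,0],
    [0,0,-40,0,0,0],
    [0,0,0,0,0,0],
    [0,0,0,0,0,0],
  ],
)

```text
clock: 59.82
position: [0.4319, -0.1345, 0.2528]
ee_rot: [0.722, 0.692, 0.0, 0.003]
ft_force: [0.1, 0.7, 0.1]
grip_width: 0.747
```

```bash
python3 - <<'E'
from det import *
i=manip.camera_info("wrist");np.savez("pics/w33.npz",**i);im=manip.camera("wrist"); cv2.imwrite("pics/w33.png",im)
im=manip.camera("scene"); cv2.imwrite("pics/s33.png",im); cv2.imwrite("pics/s33c.png",cv2.resize(im[100:210,150:310],None,fx=4.5,fy=4.5,interpolation=cv2.INTER_CUBIC))
im=manip.camera("top"); cv2.imwrite("pics/t33.png",cv2.resize(im[160:320,220:530],None,fx=2.5,fy=2.5,interpolation=cv2.INTER_CUBIC))
print(manip.get_obs()["position"],manip.get_obs()["clock"])
E
```

```text
[ 0.43175695 -0.13445013  0.2523699 ] 59.975
```

View pics/t33.png

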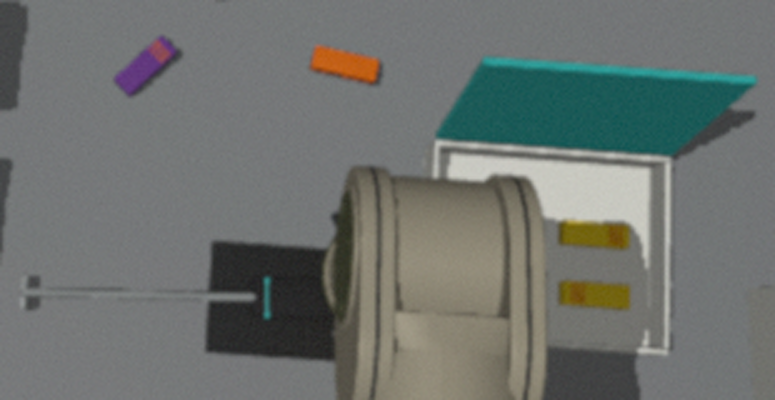

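View pics/s33c.png

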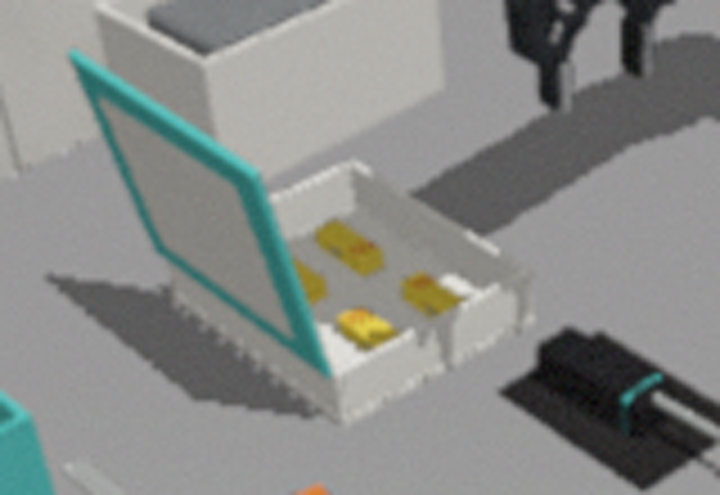

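View pics/w33.png

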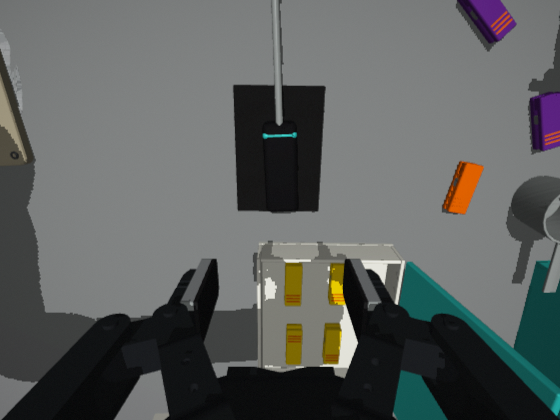

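The rod lies squarely on the mat and the four clips lie flat in the case. Next I'll triangulate the lid's free-edge corners from the top and scene views.

```bash
python3 - <<'E'
from h import *
for t,s in [((485,60),(248,180)),((755,78),(75,53))]:
    print(tri([("top",t[0]/2.5+219.7,t[1]/2.5+159.7),("scene",s[0]/4.5+149.6,s[1]/4.5+99.6)]))
c=np.array([0.4863,-0.3612]); a=np.radians(-3.6); X=np.array([np.cos(a),np.sin(a)]); print("hinge",c+.095*X, "X",X)
E
```

```text
(array([ 0.62731205, -0.25838134,  0.23020287]), [array([ 0.4, -0.4]), array([0.4, 0.1])])
(array([ 0.61145058, -0.48055072,  0.23655549]), [array([-0.6,  0.6]), array([-0.5, -0.2])])
hinge [ 0.58111254 -0.3671651 ] X [ 0.99802673 -0.06279052]
```

The lid's free edge is at about (0.619, -0.37, 0.233), 187 mm from the hinge as it should be, so its angle is about 1.77 rad. I'll raise the shut gripper over the lid and come down behind it.

```bash
python3 plan.py 0.70 -0.374 0.34 -3.6 9; python3 - <<'E'
from h import *
i=manip.camera_info("top")
print(onplane(i,412,140,.05),onplane(i,370,141,.06),onplane(i,410,138,.1),onplane(i,430,120,.1))
E
```

```text
now [ 0.4318 -0.1345  0.2524] yaw -2.5 tilt-z [ 0.003 -0.004 -1.   ] j7 0.01 t 59.98
[-25.3, 31.0, -9.5, 0.0, 0.0, 0.1]
[-25.3, 31.0, -9.6, 0.0, 0.0, 0.1]
[-25.2, 31.1, -9.6, 0.0, 0.0, 0.1]
[-25.1, 31.1, -9.6, 0.0, 0.0, 0.1]
[-25.1, 31.2, -9.6, 0.0, 0.0, 0.1]
[-25.0, 31.2, -9.6, 0.0, 0.0, 0.1]
[-24.9, 31.3, -9.7, 0.0, 0.0, 0.1]
[-24.8, 31.3, -9.7, 0.0, 0.0, 0.1]
[-24.8, 31.4, -9.7, 0.0, 0.0, 0.1]
[ 0.77791903 -0.30216885  0.05      ] [ 0.77072844 -0.19584593  0.06      ] [ 0.76724494 -0.28482827  0.1       ] [ 0.81289638 -0.33421583  0.1       ]
```

step_arm(
  motion=[
    [0,0,-40,0,0,0],
    [0,0,-45,0,0,0],
    [0,0,-20,0,0,0],
    [0,0,0,0,0,0],
  ],
  jaw=0,
  force=40,
)

```text
clock: 60.48
position: [0.43, -0.1339, 0.3568]
ee_rot: [0.722, 0.691, -0.004, 0.001]
ft_force: [-0.3, -0.1, -1.2]
grip_width: -0.0
```

```bash
python3 plan.py 0.69 -0.374 0.34 -3.6 9
```

```text
now [ 0.43   -0.1339  0.3568] yaw -2.5 tilt-z [-0.004 -0.007 -1.   ] j7 -0.02 t 60.48
[-25.4, 30.0, 1.9, -0.0, 0.0, 0.1]
[-25.3, 30.1, 1.9, -0.0, 0.0, 0.1]
[-25.3, 30.1, 1.9, -0.0, 0.0, 0.1]
[-25.2, 30.2, 1.9, -0.0, 0.0, 0.1]
[-25.1, 30.2, 1.9, -0.0, 0.0, 0.1]
[-25.1, 30.3, 1.9, -0.0, 0.0, 0.1]
[-25.0, 30.3, 1.9, -0.0, 0.0, 0.1]
[-24.9, 30.4, 1.9, -0.0, 0.0, 0.1]
[-24.9, 30.5, 1.9, -0.0, 0.0, 0.1]
```

step_arm(
  motion=[
    [-25,30,0,0,0,0],
    [-25,30,0,0,0,0],
    [-25,30,0,0,0,0],
    [-25,30,0,0,0,0],
    [-25,30,0,0,0,0],
    [-25,30,0,0,0,0],
    [-25,30,0,0,0,0],
    [-25,30,0,0,0,0],
    [-15,15,0,0,0,0],
    [0,0,0,0,0,0],
    [0,0,0,0,0,0],
  ],
)

```text
clock: 61.85
position: [0.677, -0.3641, 0.3323]
ee_rot: [0.723, 0.69, -0.01, -0.01]
ft_force: [-0.7, 0.6, -0.1]
grip_width: 0.002
```

```bash
python3 plan.py 0.685 -0.374 0.20 -3.6 8; python3 - <<'E'
from h import *
im=manip.camera("scene"); cv2.imwrite("pics/s34.png",im)
print(manip.get_obs()["joint_pos"].round(2))
E
```

```text
now [ 0.677  -0.3641  0.3323] yaw -2.7 tilt-z [-0.028  0.    -1.   ] j7 0.65 t 61.85
[-1.2, 1.5, 16.5, -0.2, 0.0, 0.1]
[-1.2, 1.5, 16.5, -0.2, 0.0, 0.1]
[-1.2, 1.4, 16.5, -0.2, 0.0, 0.1]
[-1.2, 1.4, 16.5, -0.2, 0.0, 0.1]
[-1.2, 1.3, 16.5, -0.2, 0.0, 0.1]
[-1.2, 1.2, 16.5, -0.2, 0.0, 0.1]
[-1.2, 1.2, 16.5, -0.2, 0.0, 0.1]
[-1.2, 1.1, 16.5, -0.2, 0.0, 0.1]
[ 0.08  0.84  0.98  0.75 -0.66  1.8   0.65]
```

View pics/s34.png

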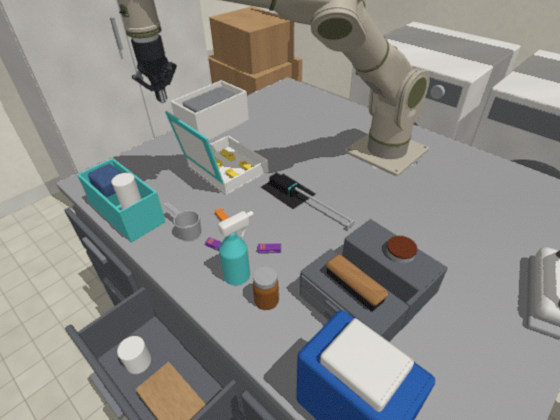

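step_arm(
  motion=[
    [-1,3,18,-0.3,0,0],
    [-1,3,18,-0.3,0,0],
    [-1,2,18,-0.3,0,0],
    [-1,2,18,-0.3,0,0],
    [-1,1,18,-0.2,0,0],
    [-1,0,18,-0.2,0,0],
    [-1,0,15,0,0,0],
    [0,0,0,0,0,0],
    [0,0,0,0,0,0],
  ],
)

```text
clock: 63.02
position: [0.6865, -0.3627, 0.2111]
ee_rot: [0.721, 0.693, 0.003, 0.003]
ft_force: [0.8, -0.2, 0.0]
grip_width: -0.001
```

```bash
python3 plan.py 0.60 -0.370 0.195 -3.6 6; python3 - <<'E'
from h import *
im=manip.camera("scene"); cv2.imwrite("pics/s35.png",cv2.resize(im[60:220,70:270],None,fx=4,fy=3.75,interpolation=cv2.INTER_CUBIC))
im=manip.camera("wrist"); cv2.imwrite("pics/w35.png",im)
E
```

```text
now [ 0.6865 -0.3627  0.2111] yaw -2.3 tilt-z [ 0.009  0.    -1.   ] j7 0.71 t 63.02
[-1.8, -14.4, 2.6, 0.1, -0.0, 0.2]
[-1.8, -14.4, 2.6, 0.1, -0.0, 0.2]
[-1.9, -14.4, 2.6, 0.1, -0.0, 0.2]
[-1.9, -14.3, 2.6, 0.1, -0.0, 0.2]
[-2.0, -14.3, 2.6, 0.1, -0.0, 0.2]
[-2.1, -14.3, 2.7, 0.1, -0.0, 0.2]
```

View pics/s35.png

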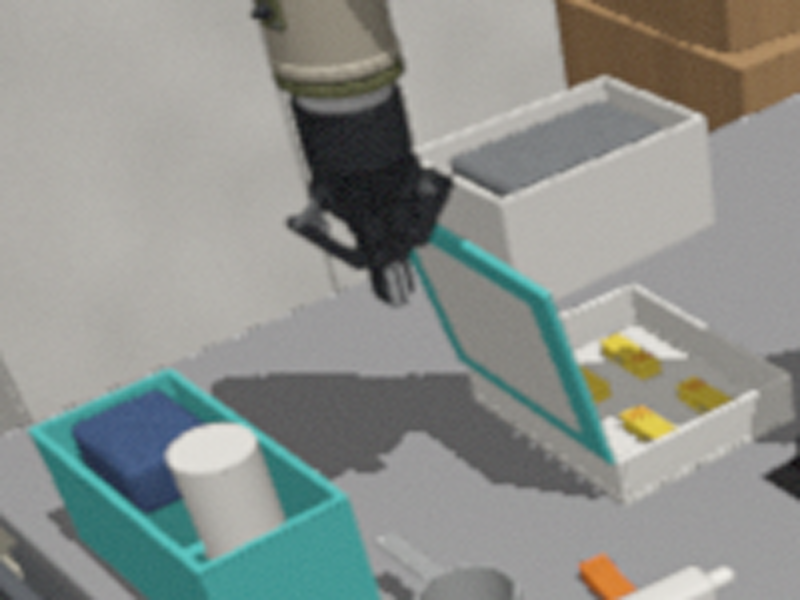

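View pics/w35.png

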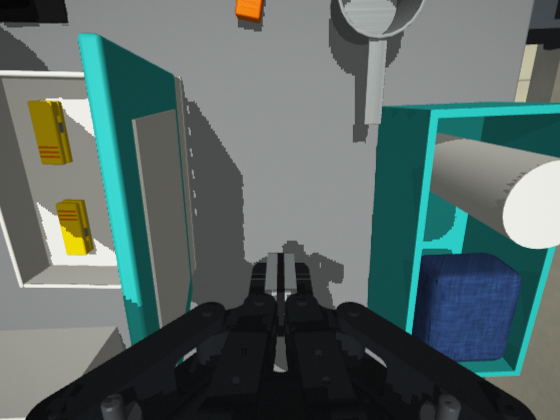

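The wide knuckles of the shut gripper are close to the lid edge. I'll turn the tool 90° so they lie parallel to the lid and the finger profile toward it is slim.

step_arm(
  motion=[
    [0,0,0,0,0,10],
    [0,0,0,0,0,10],
    [0,0,0,0,0,10],
    [0,0,0,0,0,10],
    [0,0,0,0,0,10],
    [0,0,0,0,0,10],
    [0,0,0,0,0,10],
    [0,0,0,0,0,10],
    [0,0,0,0,0,10],
    [0,0,0,0,0,0],
    [0,0,0,0,0,0],
  ],
)

```text
clock: 64.5
position: [0.6879, -0.3652, 0.2179]
ee_rot: [0.999, -0.042, 0.008, 0.002]
ft_force: [-0.1, -0.2, 1.1]
grip_width: -0.003
```

```bash
python3 plan.py 0.64 -0.370 0.20 -93.6 4; python3 - <<'E'
from h import *
im=manip.camera("scene"); cv2.imwrite("pics/s36.png",cv2.resize(im[60:220,70:270],None,fx=4,fy=3.75,interpolation=cv2.INTER_CUBIC))
o=manip.get_obs();print(o["joint_pos"].round(2),o["ft_force"].round(1))
h=np.array([.5811,-.3672,.0505]); X=np.array([.998,-.0628,0]); 
for th in np.arange(1.8,-.01,-.15):
    r=.168; d=-np.cos(th)*X+np.array([0,0,np.sin(th)]); n=np.sin(th)*X+np.array([0,0,np.cos(th)])
    print(round(th,2),(h+r*d+.008*n+.011*X).round(4))
E
```

```text
now [ 0.6879 -0.3652  0.2179] yaw -94.8 tilt-z [ 0.015 -0.005 -1.   ] j7 -0.81 t 64.5
[-11.9, 2.2, 4.3, 0.1, -0.2, -0.3]
[-11.9, 2.1, 4.3, 0.1, -0.2, -0.3]
[-11.9, 2.1, 4.4, 0.1, -0.2, -0.3]
[-11.9, 2.0, 4.4, 0.1, -0.2, -0.3]
[-0.09  0.96  1.22  1.02 -0.89  1.61 -0.81] [ 0.3 -0.1  0.4]
1.8 [ 0.6379 -0.3708  0.2123]
1.65 [ 0.6133 -0.3692  0.2173]
1.5 [ 0.5882 -0.3676  0.2186]
1.35 [ 0.5631 -0.3661  0.2162]
1.2 [ 0.5388 -0.3645  0.21  ]
1.05 [ 0.5156 -0.3631  0.2002]
0.9 [ 0.4941 -0.3617  0.1871]
0.75 [ 0.4748 -0.3605  0.1709]
0.6 [ 0.4582 -0.3595  0.152 ]
0.45 [ 0.4446 -0.3586  0.1308]
0.3 [ 0.4343 -0.358   0.1078]
0.15 [ 0.4275 -0.3575  0.0835]
0.0 [ 0.4244 -0.3573  0.0585]
```

View pics/s36.png

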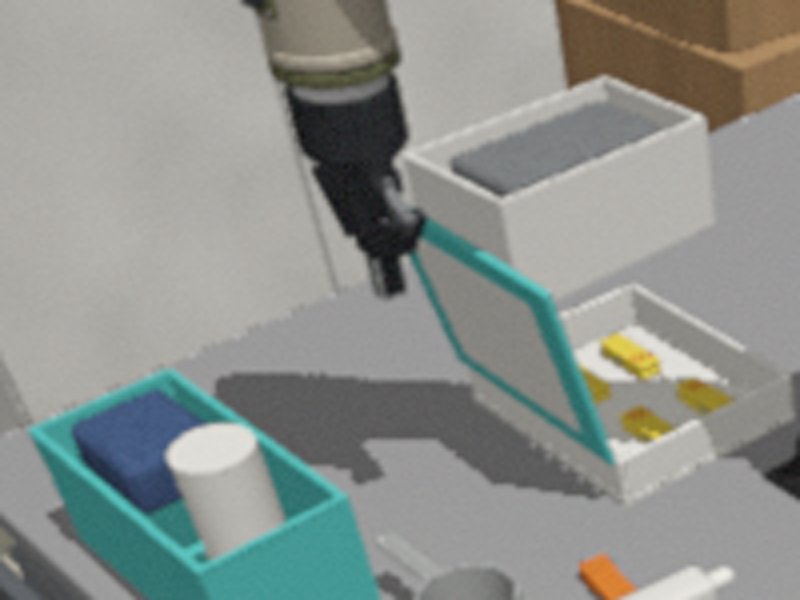

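step_arm(
  motion=[
    [-12,2,5,0,-0.2,-0.3],
    [-12,2,5,0,-0.2,-0.3],
    [-12,2,3,0,-0.2,-0.3],
    [-8,0,0,0,0,0],
    [-8,0,0,0,0,0],
    [-8,0,0,0,0,0],
    [-8,0,0,0,0,0],
    [0,0,0,0,0,0],
  ],
)

```text
clock: 65.55
position: [0.6181, -0.3663, 0.2056]
ee_rot: [1.0, -0.028, 0.004, 0.002]
ft_force: [0.5, 1.0, 0.4]
grip_width: -0.001
```

```bash
python3 plan.py 0.563 -0.368 0.208 -93.6 4; python3 - <<'E'
from h import *
im=manip.camera("scene"); cv2.imwrite("pics/s37.png",cv2.resize(im[60:220,70:270],None,fx=4,fy=3.75,interpolation=cv2.INTER_CUBIC))
o=manip.get_obs();print(o["ft_force"].round(1))
E
```

```text
now [ 0.6181 -0.3663  0.2056] yaw -93.2 tilt-z [ 0.008 -0.004 -1.   ] j7 -0.68 t 65.55
[-13.7, 1.2, -0.7, 0.1, -0.1, 0.1]
[-13.7, 1.2, -0.7, 0.1, -0.1, 0.1]
[-13.7, 1.2, -0.7, 0.1, -0.1, 0.1]
[-13.7, 1.3, -0.6, 0.1, -0.1, 0.1]
[-0.  -1.1 -0.8]
```

View pics/s37.png

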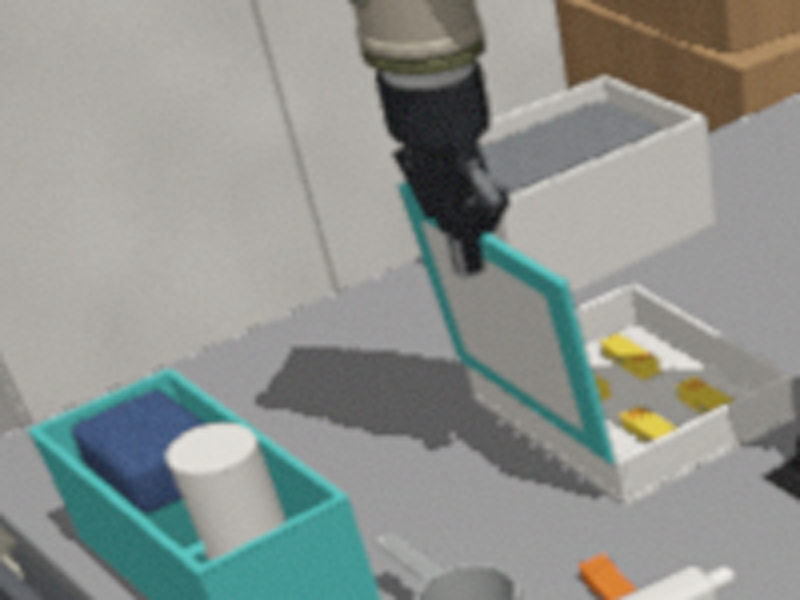

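The fingers are on the lid's back face and the lid is moving at low force. I'll follow the arc.

step_arm(
  motion=[
    [-12,1,0,0,0,0],
    [-12,1,0,0,0,0],
    [-12,1,0,0,0,0],
    [-12,0,0,0,0,0],
    [-12,0,2,0,0,0],
    [-12,0,3,0,0,0],
    [-12,0,4,0,0,0],
    [-10,0,5,0,0,0],
    [0,0,0,0,0,0],
  ],
)

```text
clock: 66.72
position: [0.5167, -0.3638, 0.1897]
ee_rot: [1.0, -0.028, 0.004, 0.001]
ft_force: [0.2, 0.0, -0.7]
grip_width: -0.003
```

```bash
python3 plan.py 0.4805 -0.362 0.165 -93.6 5; python3 - <<'E'
from h import *
im=manip.camera("scene"); cv2.imwrite("pics/s38.png",cv2.resize(im[60:220,70:270],None,fx=4,fy=3.75,interpolation=cv2.INTER_CUBIC))
o=manip.get_obs();print(o["ft_force"].round(1))
E
```

```text
now [ 0.5167 -0.3638  0.1897] yaw -93.2 tilt-z [ 0.008 -0.003 -1.   ] j7 -0.58 t 66.72
[-7.3, 0.0, 4.9, 0.0, -0.1, 0.1]
[-7.3, 0.0, 4.9, 0.0, -0.1, 0.1]
[-7.3, 0.1, 4.9, 0.0, -0.1, 0.1]
[-7.3, 0.1, 4.9, 0.0, -0.1, 0.1]
[-7.3, 0.1, 4.9, 0.0, -0.1, 0.1]
[ 0.4 -1.2 -0.1]
```

View pics/s38.png

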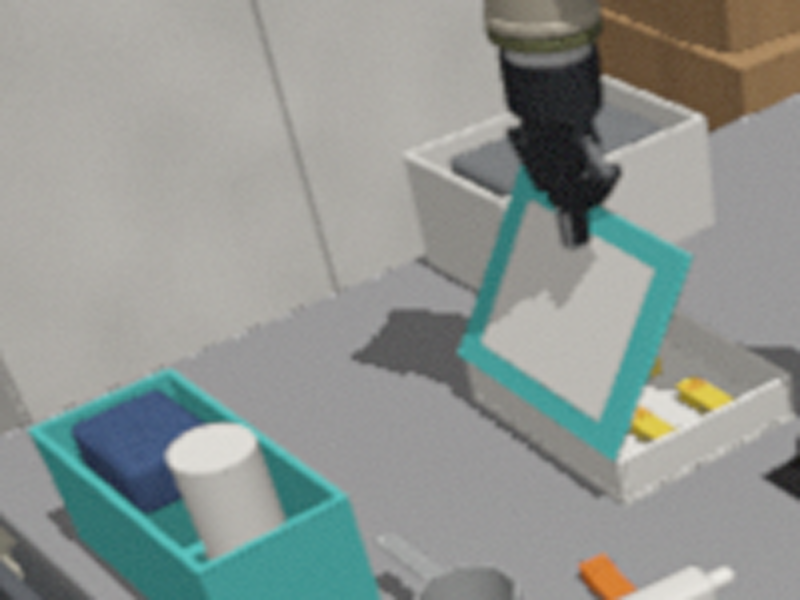

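The lid is at about 1.0 rad and following. I'll continue the arc downward.

step_arm(
  motion=[
    [-8,0,5,0,0,0],
    [-8,0,6,0,0,0],
    [-8,0,6,0,0,0],
    [-8,0,7,0,0,0],
    [-8,0,8,0,0,0],
    [-7,0,9,0,0,0],
    [-6,0,9,0,0,0],
    [-5,0,9,0,0,0],
    [-4,0,9,0,0,0],
    [0,0,0,0,0,0],
  ],
)

```text
clock: 68.03
position: [0.4513, -0.3605, 0.1161]
ee_rot: [1.0, -0.028, 0.004, 0.002]
ft_force: [1.3, 0.7, -1.2]
grip_width: 0.002
```

```bash
python3 plan.py 0.435 -0.36 0.08 -93.6 4; python3 - <<'E'
from h import *
im=manip.camera("scene"); cv2.imwrite("pics/s39.png",cv2.resize(im[60:220,70:270],None,fx=4,fy=3.75,interpolation=cv2.INTER_CUBIC))
o=manip.get_obs();print(o["ft_force"].round(1))
E
```

```text
now [ 0.4513 -0.3605  0.1161] yaw -93.2 tilt-z [ 0.007 -0.003 -1.   ] j7 -0.49 t 68.03
[-4.1, 0.1, 9.0, 0.0, -0.1, 0.1]
[-4.1, 0.1, 9.0, 0.0, -0.1, 0.1]
[-4.1, 0.1, 9.0, 0.0, -0.1, 0.1]
[-4.1, 0.1, 9.0, 0.0, -0.1, 0.1]
[ 0.2 -0.3  0.2]
```

View pics/s39.png

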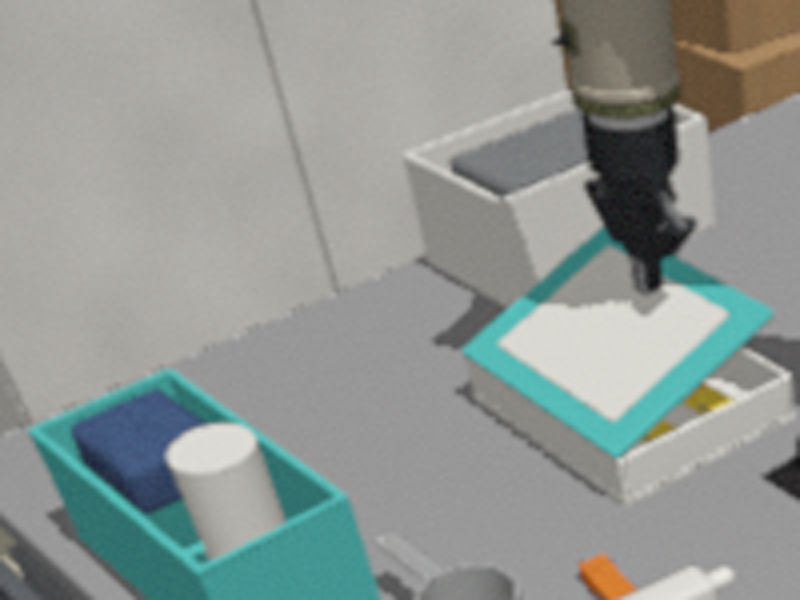

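step_arm(
  motion=[
    [-4,0,9,0,0,0],
    [-4,0,9,0,0,0],
    [-3,0,9,0,0,0],
    [-2,0,9,0,0,0],
    [-1,0,8,0,0,0],
    [0,0,6,0,0,0],
    [0,0,3,0,0,0],
    [0,0,0,0,0,0],
  ],
)

```text
clock: 69.08
position: [0.4375, -0.3602, 0.0597]
ee_rot: [1.0, -0.027, 0.004, 0.002]
ft_force: [-0.0, -0.4, -0.3]
grip_width: 0.004
```

step_arm(
  motion=[
    [0,0,2,0,0,0],
    [0,0,2,0,0,0],
  ],
)

```text
clock: 69.32
position: [0.4377, -0.3606, 0.0582]
ee_rot: [1.0, -0.027, 0.004, 0.001]
ft_force: [-9.5, 12.1, 36.8]
grip_width: 0.003
```

The force rose sharply to 37 N at z = 0.058, so the lid is on the rim. I'm backing off and checking.

step_arm(
  motion=[
    [0,0,-10,0,0,0],
    [0,0,-30,0,0,0],
    [0,0,-40,0,0,0],
    [0,0,-40,0,0,0],
    [0,0,-40,0,0,0],
    [0,0,-40,0,0,0],
    [-20,0,-20,0,0,0],
    [0,0,0,0,0,0],
    [0,0,0,0,0,0],
  ],
)

```text
clock: 70.45
position: [0.4162, -0.3591, 0.2866]
ee_rot: [1.0, -0.027, 0.006, 0.002]
ft_force: [-0.3, 0.2, -0.3]
grip_width: -0.003
```

```bash
python3 - <<'E'
from h import *
im=manip.camera("scene"); cv2.imwrite("pics/s40.png",im); cv2.imwrite("pics/s40c.png",cv2.resize(im[110:240,150:370],None,fx=3.6,fy=3.6,interpolation=cv2.INTER_CUBIC))
im=manip.camera("top"); cv2.imwrite("pics/t40.png",im)
cv2.imwrite("pics/w40.png",manip.camera("wrist"))
o=manip.get_obs();print(o["ft_force"].round(1),o["position"],o["clock"])
E
```

```text
[0.6 0.3 0.5] [ 0.41562596 -0.35949113  0.28627621] 70.6
```

View pics/s40c.png

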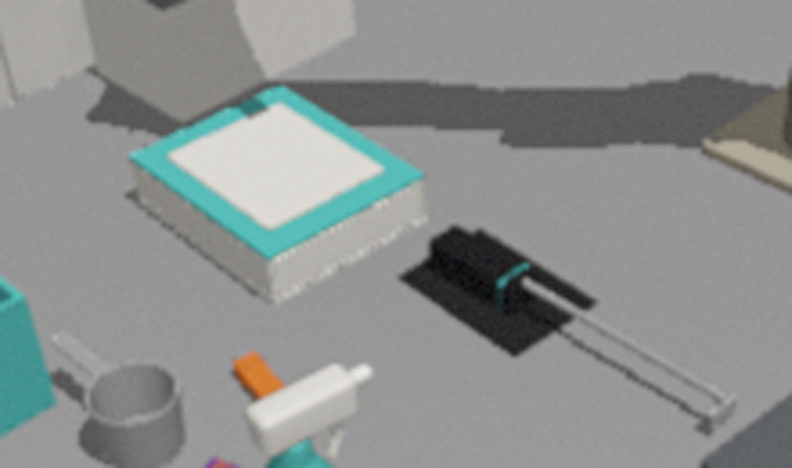

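View pics/t40.png

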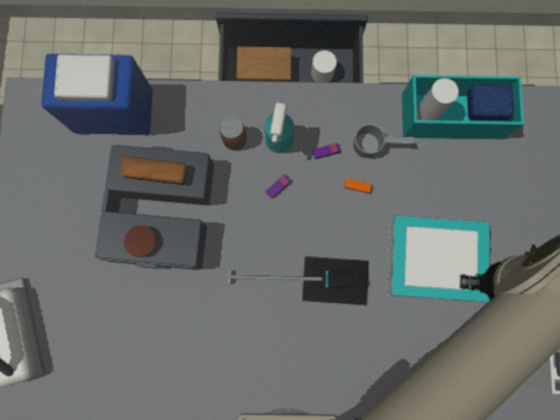

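View pics/w40.png

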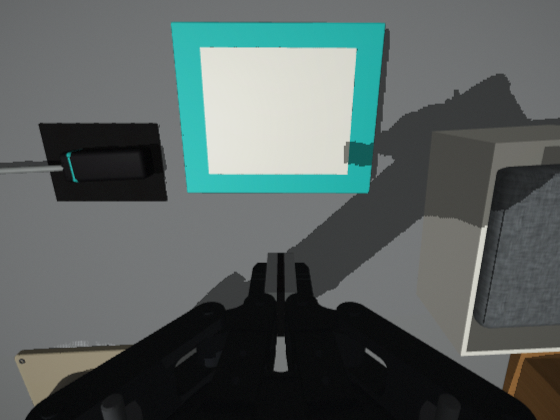

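```bash
python3 - <<'E'
from h import *
def corners(img,box):
    hsv=cv2.cvtColor(img,cv2.COLOR_BGR2HSV); m=cv2.inRange(hsv,(80,90,60),(98,255,255))
    z=np.zeros_like(m); x0,y0,x1,y1=box; z[y0:y1,x0:x1]=m[y0:y1,x0:x1]
    c=max(cv2.findContours(z,cv2.RETR_EXTERNAL,cv2.CHAIN_APPROX_NONE)[0],key=cv2.contourArea)
    return cv2.approxPolyDP(cv2.convexHull(c),4,True)[:,0]
t=corners(cv2.imread("pics/t40.png"),(380,205,500,310)); s=corners(cv2.imread("pics/s40.png"),(180,125,280,190))
print(t.tolist(),s.tolist())
tl=min(t,key=lambda p:p[0]-p[1]); ss=max(s,key=lambda p:p[0]); print("free +y",tri([("top",*tl.astype(float)),("scene",*ss.astype(float))]))
tl=min(t,key=lambda p:p[0]+p[1]); ss=max(s,key=lambda p:p[1]); print("hinge +y",tri([("top",*tl.astype(float)),("scene",*ss.astype(float))]))
i=manip.camera_info("top")
print("ring",onplane(i,326,279,.037)[:2],"mat c",np.mean([[.4883,-.0372],[.4799,-.1976],[.3819,-.0341],[.3736,-.1905]],0))
E
```

```text
[[394, 217], [488, 222], [489, 300], [392, 294]] [[266, 158], [224, 181], [186, 153], [229, 134]]
free +y (array([ 0.39957044, -0.24417362,  0.05706492]), [array([ 0.5, -0.4]), array([0.4, 0.1])])
hinge +y (array([ 0.58366247, -0.25311854,  0.0559485 ]), [array([ 0.5, -0.5]), array([0.5, 0.1])])
ring [ 0.43251618 -0.08907056] mat c [ 0.430925 -0.11485 ]
```

The lid's free edge is at z = 0.057 and its hinge side at 0.056, so it is shut to within about 0.01 rad. The rod's grip point is about 3 mm from the mat's centre, the bystanders are at their starting pixels, and the robot is clear of everything. I'm handing in.

```bash
python3 -c "
from workcell import manip; print(manip.hand_in())"
```

```text
the job is handed in; nothing more can be done
None
```

All four yellow clips are in the case, the lid is shut, and the rod is back on the mat. I handed the job in at about 71 s of the 210 s; it reported no verdict.

- **Clips:** I put the two table clips in the case first, since they lay in the way of the pull. Then I hooked both gap clips out together with the rod and put them in the case too. The fingers never touched a clip while it was in the gap. The last pictures before closing showed all four lying flat below the rim.
- **Lid:** I pushed it shut from behind with the closed fingers. The force reached about 37 N as it met the rim. Triangulated afterwards, the free edge was at 57 mm and the hinge side at 56 mm, so it is shut to within about 0.01 rad.
- **Rod:** It was knocked off the mat partway through, so I gripped it again and put it back. Its grip point is now about 3 mm from the mat's centre, with the handle lying flat.
- **Bystanders and look-alikes:** The bottle, cup, brush, tin and jar were where they started in the last top view. The orange and purple look-alikes were left alone.

No check failed or disagreed. I did not notice the grip slacken at any point.

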